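# Load a test plate into the plate reader with a flat lifter

## Task

First raise the lid of the white plate reader by its steel bar until it stands upright, and leave it so. Then take the orange-handled flat lifter, slide its blade under the blue-rimmed test plate on the rack, lift it and lay it squarely and centrally on the two bed rails of the reader, draw the lifter out and put it back flat on its black mat the way it lay, handle towards the robot. Keep the plate level, never touch it with the gripper or let it fall, and leave the other things on the bench alone.

Things in the scene. Friction and masses are not known exactly. Their poses are not given: they have to be found in the camera images.
- reader: White plate reader, fixed. Base 190 (x) x 130 (y) mm, top at z = 40. Origin: centre of its underside; x runs from its front (display, robot side) to its back (hinge line at x = +80, z = 72). Two bed rails along x at y = -42 and +42, 10 mm wide, tops at z = 52, from x = -62 to +54: a 74 mm wide channel between, open at the front. Orange end stops on the rails at x = +48 to +54, tops at z = 58.
- reader_bed (a point): Where the centre of the plate's underside belongs: midway between the reader's bed rails, level with their tops (reader x = -10 mm, y = 0, z = 52 mm); axes as the reader's.
- reader_lid (a joint): Angle of the reader's grey lid with a glass window, 120 mm wide, 8 mm thick, reaching 160 mm from its hinge. 0 = closed and level, grows as it is raised, pi/2 = upright, limit 2.2. Stiff hinge (about 0.6 N m): the lid stays where it is left.
- lid_bar (a point): Middle of the lid's steel bar handle: round bar 10 mm thick and 80 mm clear length parallel to the hinge, 190 mm from the hinge, with 29 mm free space between it and the lid's front edge. Moves with the lid; its z axis is the lid's normal, its x axis points to the hinge.
- lid_hinge (a point): Middle of the lid's hinge line, which runs along the reader's y axis (turns with the lid).
- rack: Dark steel rack, fixed. Base 110 (x) x 104 (y) x 4 mm; two rails along x at y = -42 and +42 mm, 10 mm wide, tops at z = 16: the channel between is 74 mm wide, 12 mm high, open at front (-x) and back. Orange end stops on the rails at x = +52 mm, tops at z = 22. Origin: centre of its underside; x points away from the robot side.
- plate: Flat ceramic test plate, blue with a white field on top, 100 x 100 x 6 mm, about 0.13 kg, lying loose across the two rails of the rack. Origin: centre of its underside, z up.
- lifter: Flat lifter (spatula), loose, 0.18 kg, stands on its blade: steel, 58 mm wide, 3 mm thick, x = -57 to +61 mm. At its rear (x = -57 to -53) an upright web 36 mm wide carries a level orange handle, x = -133 to -53, 20 mm wide (y), 22 mm high, centred at z = 66. Origin: blade's underside, on its mid line; x points to the tip, z up.
- lifter_grip (a point): Good place to hold the lifter: centre of the ribbed grip zone of its handle, 72 mm behind the lifter's origin and 66 mm above the blade's underside; axes as the lifter's.
- mat: Black rubber mat fixed to the bench with yellow lines, 140 (x) x 90 (y) x 4 mm, on which the lifter's blade lies at first, with the handle towards -x. Origin: centre of its underside; x points away from the robot side.
- mouse: Bystander to be left alone: black computer mouse, 108 x 63 x 34 mm; origin: centre of its underside.
- sample_box: Bystander to be left alone: small white carton with an orange label, 60 x 90 x 45 mm; origin: centre of its underside.

How it is judged:
By the outcome, as a careful person would: the job done as asked, in the order asked, and still so for the second after the job is handed in, with the robot touching nothing.
It also fails if it takes over 72 s, if anything falls off the work surface, if the arm or the gripper's body presses on something with over 40 N, if the wrist force passes 120 N, or if a joint passes its speed limit or range.

## Robot

A 7-joint arm with a two-finger parallel gripper is mounted at the origin on a cart in front of the work surface, level with it; the furniture and walls round the work are solid. World frame = base frame: x ahead of the robot, y to its left, z up, the work surface at z = 0. Lengths are in mm, angles in rad, forces in N, time in s.
With the tool pointing down it reaches from about 425 to 925 mm from the base axis. Payload 6.8 kg.
Tool frame: the origin (TCP) lies midway between the tips of the shut fingers; the grasp point (between the pads) lies 19 mm behind it (env.grasp_offset is the distance from the TCP to the grasp point, in mm); z points along the fingers, y is the line along which they close (so a half turn about z gives the same grasp; the last joint's range is limited). The gripper opens to 88 mm and grips with 3 to 60 N. Pads are 20 mm wide; open, the fingers measure 115 mm over their backs; the gripper's body (75 mm by 178 mm) begins 61 mm behind the grasp point.
Start: joints at [1.142, 0.477, 0.022, 1.555, -0.011, 1.109, -0.083], TCP at [212.855, -640.579, 198.664] pointing down, gripper open.
Joint ranges: [-2.96, 2.96], [-0.34, 2.1], [-1.41, 1.46], [0.24, 2.44], [-1.37, 4.51], [0.17, 1.92], [-2.96, 2.96]. Speed limits (rad/s): [2.39, 2.39, 3.14, 3.14, 3.14, 3.14, 3.14].

## Interface

Orientations are given as a unit quaternion [w, x, y, z].
In Python, from station import env, viewer, job gives the robot as it stands. The module is installed in compiled form; this text tells all that it offers.
- The arm moves only by the tool play_rows, never from a script. Its argument "deltas" is one flat list of numbers, 7 for each row, row after row: the shift along the tool's x, y, z in m, then the turn, a rotation vector about the tool's x, y, z in rad, then the opening, from -1 (shut) to 1 (fully open). A call has 1 to 8 rows; each row is the pose to reach, as a shift and turn from the pose commanded when the call began, along the tool's axes at that moment; what a row does not reach only later rows make up. A row lasts 1/10 s, in which the tool goes at most 50 mm and 8.59 degrees, less where a joint would pass 70% of its speed; a pose out of reach is approached as far as the arm can. A call with a gripper value outside its range is refused whole. The fingers move at their own pace and stop on an object; "squeeze" is the grip in N (left out, the last holds). Time passes only in rows, so rows that repeat a pose let the fingers close. It gives the time, the measured TCP pose, the force, the opening and the grip force at its end, in the units of the state.
- env.sense(): the state, without advancing time (a new reading comes with each control period).
- viewer.get_image(name): name is "scene" or "top" or "wrist"; returns a dict with "image" (420x560x3 uint8, red, green, blue), "z_map" (420x560 float32, mm along the optical axis (not along the pixel's ray), 0 where there is no reading), "K" (3x3 intrinsics, pixels), "D" ([k1, k2, p1, p2, k3] as OpenCV has them; the pictures are not rectified), "view" (4x4, takes a point from world to camera coordinates); the wrist camera has in their place "hand_eye" (4x4, takes a point from camera to tool coordinates, whose origin is the TCP and whose axes are the flange's). Camera axes: x right, y up, looking along -z (the intrinsics and any distortion apply to the point x, -y, -z); pixel columns grow to the right and rows downward; lengths in mm; the calibration is good to about 2 mm. A picture is of the moment at which its call begins: read the wrist's pose just before it.
- job.close_job(): hands the job in; it is judged then, once.
The state is a dict: "clock": time; "qpos": joint angles; "dq": joint speeds; "effort": joint torques, N m; "tcp_pos": TCP position; "eef_rot": TCP orientation; "ft_force": force on the tool from outside, world axes, zero at the start; "torque": the same for the moment, N m; "finger_gap": finger opening in mm; "grip_force": force on a finger pad.
Only numpy, scipy, OpenCV 4.12 (cv2) and the standard library are available. Lean on these libraries where they do the work, as an engineer would, in place of code of your own. Each camera call takes 0.05 s, during which the arm holds its last target. There are 200 camera calls.

## Working session

There is one attempt and no reset: what is moved stays moved. The work goes in short steps, Python scripts to look and compute and a tool call to move; the robot and the scene stay as the last step left them, time stands still between calls to the robot, and variables do not carry over. Pictures are saved under pics/ and viewed, at most 10 in all, crops included, and the job is handed in when it is done.

Besides the shell and the picture viewer there is one more tool, called after "Call:" as name(argument=value, ...), one argument or row to a line, values as JSON. play_rows: Moves the arm, as the interface text tells. Its arguments: {"type":"object","properties":{"deltas":{"type":"array","items":{"type":"number"}},"squeeze":{"type":"number"}},"required":["deltas"]}

```bash
mkdir -p pics; cat > h.py <<'E'
import numpy as np, cv2
from scipy.spatial.transform import Rotation as R
from station import env, viewer, job
def Rq(q): return R.from_quat([q[1],q[2],q[3],q[0]])
def cloud(n):
    s=env.sense(); d=viewer.get_image(n)
    z=d["z_map"]; h,w=z.shape
    u,v=np.meshgrid(np.arange(w),np.arange(h))
    p=cv2.undistortPoints(np.stack([u,v],-1).reshape(-1,1,2).astype(np.float64),np.array(d["K"]),np.array(d["D"])).reshape(h,w,2)
    c=np.stack([p[...,0]*z,-p[...,1]*z,-z],-1)
    if n=="wrist":
        T=np.eye(4);T[:3,:3]=Rq(s["eef_rot"]).as_matrix();T[:3,3]=s["tcp_pos"];T=T@np.array(d["hand_eye"])
    else: T=np.linalg.inv(np.array(d["view"]))
    P=c@T[:3,:3].T+T[:3,3]; P[z==0]=np.nan
    return d["image"],P
def save(n,im,crop=None,k=1):
    if crop: im=im[crop[1]:crop[3],crop[0]:crop[2]]
    im=cv2.resize(im,None,fx=k,fy=k,interpolation=cv2.INTER_CUBIC)
    cv2.imwrite(f"pics/{n}.png",im[...,::-1])
E
python3 - <<'E'
from h import *
s=env.sense();print({k:np.round(v,3).tolist() for k,v in s.items()},env.grasp_offset)
for n in("scene","top"):
    im,P=cloud(n);np.savez(n+"0",im=im,P=P);save(n+"0",im)
    print(n,np.nanmin(P,(0,1)),np.nanmax(P,(0,1)))
a=cv2.imread("pics/scene0.png");b=cv2.imread("pics/top0.png")
d=viewer.get_image("top");print(d["view"],d["D"])
d=viewer.get_image("wrist");print(d["hand_eye"])
E
```

```text
{'clock': 0.0, 'qpos': [1.142, 0.478, 0.022, 1.556, -0.011, 1.109, -0.083], 'dq': [-0.001, -0.0, 0.0, 0.001, 0.0, 0.001, -0.001], 'effort': [0.001, -58.285, 1.535, -27.261, -0.054, 0.017, 0.0], 'tcp_pos': [212.633, -639.975, 197.695], 'eef_rot': [-0.001, 0.987, 0.16, -0.0], 'ft_force': [0.029, 0.029, 0.049], 'torque': [-0.021, 0.013, -0.008], 'grip_force': 0.0, 'finger_gap': 87.864} 18.700000000000003
scene [   22.71851426 -2044.04601704  -765.12714753] [1696.9937975   666.74100265  682.59523118]
top [ -107.10240532 -1131.61871468  -761.71062852] [1192.63942668  754.38391836  550.34075088]
[[ 2.06616118e-03 -9.99916720e-01 -1.27390767e-02  1.17117808e+02]
 [ 9.83568671e-01 -2.67649915e-04  1.80534201e-01 -6.04366853e+02]
 [-1.80522576e-01 -1.29027695e-02  9.83486206e-01 -8.27544394e+02]
 [ 0.00000000e+00  0.00000000e+00  0.00000000e+00  1.00000000e+00]] [-0.06502604  0.          0.          0.          0.        ]
[[ 1.22193004e-03  9.61940874e-01  2.73254938e-01  7.46239283e+01]
 [ 9.99999186e-01 -1.07475536e-03 -6.88287392e-04 -1.41951945e+00]
 [-3.68409565e-04  2.73255557e-01 -9.61941404e-01 -1.85065771e+02]
 [ 0.00000000e+00  0.00000000e+00  0.00000000e+00  1.00000000e+00]]
```

View pics/scene0.png

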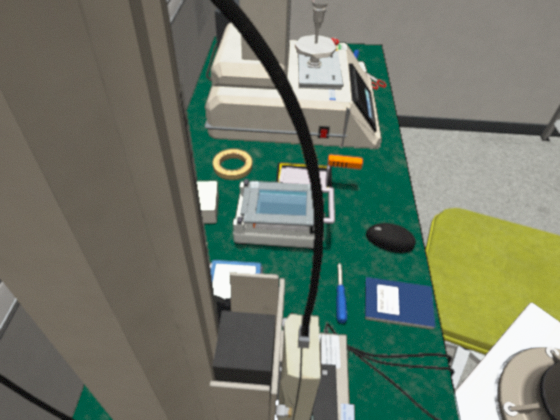

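View pics/top0.png

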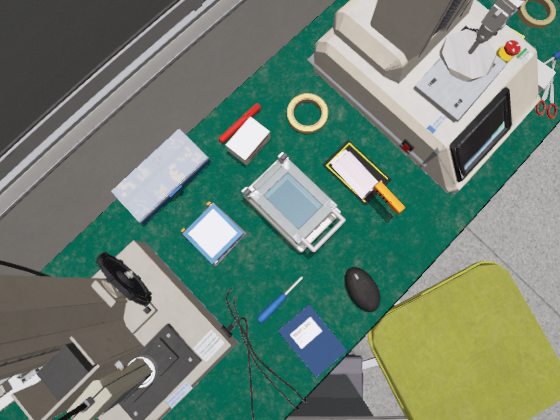

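The scene view is mostly blocked by the arm. The top view shows the reader at about (295,203), the plate on the rack at (213,232), the lifter on its mat at (365,180) with its handle at (388,196), the mouse at (362,288) and the sample box at (246,138).

```bash
python3 - <<'E'
from h import *
d=np.load("top0.npz");P=d["P"];im=d["im"]
for n,(u,v) in dict(plate=(213,232),lidglass=(295,203),bar=(322,233),blade=(355,170),handle=(388,196),mouse=(362,288),box=(246,135),table=(290,290),tape=(291,113),machine=(440,150),cable=(230,310),robotish=(150,350),wallblock=(160,175),screw=(275,305),nb=(310,335),edge=(120,20)).items(): print(n,np.round(np.nanmedian(P[v-1:v+2,u-1:u+2].reshape(-1,3),0)),im[v,u])
# overhead ortho height + color map
m=np.isfinite(P).all(-1)
x=P[m];c=im[m]
def rect(name,mask):
    q=P[mask&m]; 
    r=cv2.minAreaRect(q[:,:2].astype(np.float32)); print(name,len(q),np.round(r[0],1),np.round(r[1],1),round(r[2],1),"z",np.round(np.percentile(q[:,2],[5,50,95]),1))
Z=P[...,2];r,g,b=[im[...,i].astype(int) for i in range(3)]
V,U=np.mgrid[:420,:560]
box=lambda a,b_,c_,d_:(U>=a)&(U<=c_)&(V>=b_)&(V<=d_)
rect("handle",(r>180)&(b<90)&(g<170)&(g>80)&(Z>60)&box(365,165,412,220))
rect("plate",(Z>17)&(Z<26)&(b>100)&box(175,195,250,270))
rect("readerall",(Z>28)&box(235,145,350,255))
rect("lidtop",(Z>66)&box(235,145,350,255))
for a in range(240,350,9): pass
rect("white paper on blade",(r>200)&(b>190)&box(325,140,392,200))
rect("yellow",(r>170)&(b<80)&(g>150)&box(315,135,400,210))
E
```

```text
plate [559. 272.  22.] [239 239 243]
lidglass [614.  87.  77.] [150 175 188]
bar [558.  24.   4.] [43 87 71]
blade [708. -56.   7.] [234 226 230]
handle [ 629. -112.   81.] [239 196  84]
mouse [434. -59.  33.] [77 71 70]
box [781. 199.  45.] [239 239 242]
table [430.  98.   6.] [186 186 177]
tape [848.  95.  17.] [219 199 152]
machine [ 713. -210.  140.] [191 183 172]
cable [385. 231.  11.] [48 49 48]
robotish [313. 373. 114.] [87 85 85]
wallblock [688. 396.  39.] [198 203 214]
screw [397. 131.  17.] [ 76 137 207]
nb [332.  54.  11.] [238 238 242]
edge [828. 354. 404.] [62 61 61]
handle 76 [ 628.3 -115.7] [78.5 18.5] 41.9 z [77.  79.9 82.9]
plate 1918 [556.7 273.5] [102.8 102.2] 47.4 z [19.6 22.2 24.8]
readerall 5441 [648.9 121.3] [298.9 128.6] 44.6 z [37.9 77.1 82.1]
lidtop 4386 [615.9  87.5] [204.4 126.5] 44.6 z [74.2 77.8 82.4]
white paper on blade 1089 [700.2 -52.8] [117.1  57.7] 41.0 z [ 4.4  7.2 10.2]
yellow 291 [682.7 -83. ] [189.5  82.5] 45.3 z [ 2.8 78.6 83. ]
```

```bash
cat >> h.py <<'E'
def go(x,y,z,yaz,tilt=0):
    """delta (m, rad) in tool axes to TCP x,y,z with tool down, tool y at azimuth yaz deg"""
    s=env.sense(); q=Rq(s["eef_rot"]); a=np.radians(yaz)
    ty=np.array([np.cos(a),np.sin(a),0]);tz=np.array([0,0,-1.]);tx=np.cross(ty,tz)
    T=R.from_matrix(np.stack([tx,ty,tz],1))
    d=q.inv().apply(np.array([x,y,z])-s["tcp_pos"])/1000
    r=(q.inv()*T).as_rotvec()
    print("go",np.round(d,4).tolist(),np.round(r,4).tolist(),"len",round(np.linalg.norm(d),3))
def st():
    s=env.sense();print({k:np.round(s[k],3).tolist() for k in("clock","qpos","tcp_pos","ft_force","finger_gap","grip_force")})
E
python3 -c "
from h import *
go(530,10,330,44.6)"
```

```text
go [0.5061, -0.5171, -0.1314] [-0.0007, -0.001, -2.0284] len 0.735
```

Call:
play_rows(
  deltas=[0.03,-0.03,-0.03,0,0,-0.14,0,0.06,-0.06,-0.05,0,0,-0.28,0,0.09,-0.09,-0.08,0,0,-0.42,-0.3,0.12,-0.12,-0.1,0,0,-0.56,-0.3,0.15,-0.15,-0.13,0,0,-0.7,-0.3,0.18,-0.18,-0.13,0,0,-0.84,-0.3,0.21,-0.21,-0.13,0,0,-0.98,-0.3,0.24,-0.24,-0.13,0,0,-1.12,-0.3],
)

```text
clock: 1.0
tcp_pos: [365.4, -335.5, 329.0]
eef_rot: [0.0, 0.75, 0.662, -0.0]
ft_force: [0.9, 0.0, 0.7]
finger_gap: 31.2
grip_force: 0.0
```

```bash
python3 -c "
from h import *
st();go(530,10,330,44.6)"
```

```text
{'clock': 1.0, 'qpos': [0.909, 0.093, -0.314, 1.777, 0.03, 1.276, 0.463], 'tcp_pos': [365.42, -335.459, 328.966], 'ft_force': [0.903, 0.009, 0.663], 'finger_gap': 31.162, 'grip_force': 0.0}
go [0.3632, 0.1205, -0.0012] [0.0001, 0.0008, -0.9027] len 0.383
```

Call:
play_rows(
  deltas=[0.045,0.015,0,0,0,-0.12,-0.3,0.09,0.03,0,0,0,-0.24,-0.3,0.135,0.045,0,0,0,-0.36,-0.3,0.18,0.06,0,0,0,-0.48,-0.3,0.225,0.075,0,0,0,-0.6,-0.3,0.27,0.09,0,0,0,-0.72,-0.3,0.315,0.105,0,0,0,-0.84,-0.3,0.363,0.12,-0.001,0,0,-0.903,-0.3],
)

```text
clock: 1.8
tcp_pos: [531.2, 8.1, 329.7]
eef_rot: [0.0, 0.387, 0.922, -0.0]
ft_force: [0.5, -0.9, 0.1]
finger_gap: 30.8
grip_force: 0.0
```

```bash
python3 - <<'E'
from h import *
st()
a,A=cloud("wrist");b,B=cloud("top")
np.savez("w1",im=a,P=A);np.savez("top1",im=b,P=B)
save("w1",a);st()
E
```

```text
{'clock': 1.8, 'qpos': [0.461, 0.201, -0.69, 1.684, 0.133, 1.304, 0.522], 'tcp_pos': [531.244, 8.122, 329.663], 'ft_force': [0.548, -0.945, 0.11], 'finger_gap': 30.829, 'grip_force': 0.0}
{'clock': 1.9, 'qpos': [0.457, 0.203, -0.696, 1.683, 0.13, 1.303, 0.521], 'tcp_pos': [531.93, 14.713, 329.88], 'ft_force': [0.938, 0.75, -0.358], 'finger_gap': 30.511, 'grip_force': 0.0}
```

View pics/w1.png

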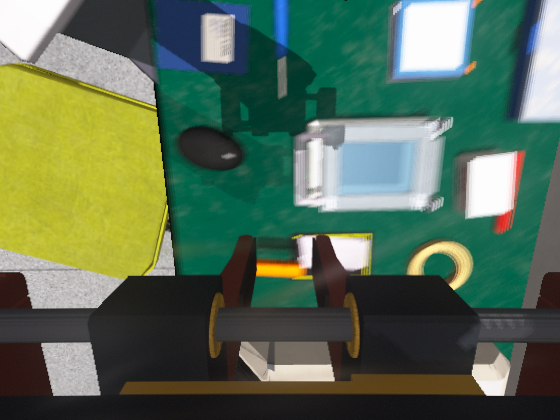

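The wrist picture was blurred because the arm was still moving. It shows the reader at about (370,165), with the bar at (305,170). The plate is at (430,40), the lifter blade at (335,245) and its handle at (280,268). I'll retake it now that the arm is still, and measure.

```bash
cat > m.py <<'E'
from h import *
def rect(name,q,side=None):
    r=cv2.minAreaRect(q[:,:2].astype(np.float32)); a=r[2]; 
    print(f"{name:9s}",len(q),"ctr",np.round(r[0],1),"size",np.round(r[1],1),"ang",round(a,1),"z",np.round(np.percentile(q[:,2],[5,50,95]),1))
def meas(im,P):
    m=np.isfinite(P).all(-1);Z=P[...,2];X=P[...,0];Y=P[...,1]
    r,g,b=[im[...,i].astype(int) for i in range(3)]
    near=lambda x,y,d:m&(np.hypot(X-x,Y-y)<d)
    rect("handle",P[(r>170)&(b<110)&(g<190)&(r-b>90)&(Z>65)&near(628,-116,70)])
    rect("blade",P[(r>150)&(b>140)&(abs(Z-7)<6)&near(700,-53,72)])
    rect("plate",P[(abs(Z-22)<5)&(b>100)&near(557,273,76)&~((r-b)>20)])
    rect("platewht",P[(abs(Z-22)<5)&(r>205)&(b>205)&near(557,273,76)])
    rect("lid+bar",P[(Z>66)&(Z<95)&near(616,87,118)])
    # lid frame slice along u
    u=np.array([np.cos(np.radians(44.6)),np.sin(np.radians(44.6))]);v=np.array([-u[1],u[0]])
    o=np.array([616,87.]);q=P[(Z>30)&(Z<110)&near(616,87,140)]
    s=(q[:,:2]-o)@u;t=(q[:,:2]-o)@v
    k=abs(t)<30
    for lo in range(-112,112,7):
        kk=k&(s>=lo)&(s<lo+7)
        if kk.sum()>3: print(lo,kk.sum(),np.round(np.median(q[kk,2]),1),end="; ")
    print()
    for lo,hi in((-70,60),(-106,-92)):
        kk=(s>lo)&(s<hi)&(q[:,2]>66); print("t-range",lo,np.round(np.percentile(t[kk],[0.5,50,99.5]),1))
E
python3 - <<'E'
from m import *
st()
for n in("wrist","top"):
    a,A=cloud(n);np.savez(n+"2",im=a,P=A);print(n);meas(a,A)
    if n=="wrist":save("w2",a)
st()
E
```

```text
{'clock': 1.9, 'qpos': [0.457, 0.203, -0.696, 1.683, 0.13, 1.303, 0.521], 'tcp_pos': [531.93, 14.713, 329.88], 'ft_force': [0.938, 0.75, -0.358], 'finger_gap': 30.511, 'grip_force': 0.0}
wrist
handle    232 ctr [ 635.  -106.9] size [57.1 20.4] ang 39.0 z [77.8 79.5 81. ]
blade     1106 ctr [699.9 -52.2] size [117.7  61.2] ang 41.9 z [3.9 5.8 7.3]
plate     5590 ctr [555.  275.8] size [100.8 100.5] ang 46.0 z [19.5 21.2 22.7]
platewht  3610 ctr [555.1 275. ] size [81.7 80.9] ang 45.8 z [19.8 21.3 22.8]
lid+bar   10596 ctr [613.9  89.5] size [207.4 126.2] ang 45.4 z [73.7 76.5 80.6]
-105 181 80.9; -98 143 80.7; -91 16 31.2; -84 173 37.6; -77 180 38.8; -70 309 77.7; -63 211 79.8; -56 211 79.4; -49 200 78.1; -42 214 76.9; -35 210 76.7; -28 210 76.5; -21 206 76.1; -14 213 76.1; -7 210 75.9; 0 203 75.7; 7 211 75.4; 14 205 75.2; 21 209 75.0; 28 205 74.6; 35 208 74.5; 42 203 74.2; 49 210 74.1; 56 229 74.4; 63 205 75.7; 70 209 75.5; 77 224 75.8; 84 208 76.0; 91 59 75.4; 
t-range -70 [-54.7   6.5  62.4]
t-range -106 [-45.5   6.8  51.7]
topTraceback (most recent call last):
  File "<stdin>", li
[... 436 characters left out ...]
                                                      ~~~~~~~~~~~~~^^^^^^^^^^^^^^^^^^
    return _quantile_unchecked(
        a, q, axis, out, overwrite_input, method, keepdims, weights)
    return _ureduce(a,
                    func=_quantile_ureduce_func,
    ...<5 lines>...
                    overwrite_input=overwrite_input,
                    method=method)
    r = func(a, **kwargs)
    result = _quantile(arr,
                       quantiles=q,
    ...<2 lines>...
                       out=out,
                       weights=wgt)
    slices_having_nans = np.isnan(arr[-1, ...])
                                  ~~~^^^^^^^^^
IndexError: index -1 is out of bounds for axis 0 with size 0
```

```bash
python3 -c "
from h import *
go(546,19,150,45.2)"
```

```text
go [-0.0028, 0.0187, 0.1793] [-0.0003, -0.0007, -0.0137] len 0.18
```

Call:
play_rows(
  deltas=[-0.001,0.006,0.045,0,0,-0.01,-0.3,-0.002,0.012,0.09,0,0,-0.013,-0.3,-0.003,0.018,0.135,0,0,-0.013,-0.3,-0.003,0.019,0.179,0,0,-0.013,-0.3,-0.003,0.019,0.179,0,0,-0.013,-0.3,-0.003,0.019,0.179,0,0,-0.013,-0.3],
)

```text
clock: 2.6
tcp_pos: [546.3, 16.6, 151.2]
eef_rot: [-0.0, 0.383, 0.924, -0.0]
ft_force: [0.9, 0.1, 0.1]
finger_gap: 30.5
grip_force: 0.0
```

```bash
python3 - <<'E'
from h import *
st()
a,P=cloud("wrist");np.savez("w3",im=a,P=P);save("w3",a);st()
m=np.isfinite(P).all(-1);q=P[m&(P[...,2]>60)&(P[...,2]<92)]
u=np.array([np.cos(np.radians(45.2)),np.sin(np.radians(45.2))]);v=np.array([-u[1],u[0]])
o=np.array([546,19.]);s=(q[:,:2]-o)@u;t=(q[:,:2]-o)@v
for lo in range(-14,60,2):
    k=(s>=lo)&(s<lo+2)&(t>-35)&(t<40)
    if k.sum()>4:print(lo,k.sum(),np.round(np.percentile(q[k,2],[5,50,95]),1),np.round(t[k].min()),np.round(t[k].max()))
E
```

```text
{'clock': 2.6, 'qpos': [0.38, 0.395, -0.653, 1.877, 0.288, 0.966, 0.381], 'tcp_pos': [546.323, 16.556, 151.183], 'ft_force': [0.854, 0.1, 0.128], 'finger_gap': 30.462, 'grip_force': 0.0}
{'clock': 2.65, 'qpos': [0.38, 0.393, -0.654, 1.876, 0.288, 0.966, 0.381], 'tcp_pos': [547.597, 17.094, 152.609], 'ft_force': [0.361, 0.562, 0.809], 'finger_gap': 30.614, 'grip_force': 0.0}
-6 148 [78.1 79.7 80.9] -35.0 39.0
-4 196 [80.  81.2 82.4] -34.0 40.0
-2 201 [80.8 81.7 82.8] -35.0 40.0
0 233 [80.3 81.5 82.6] -35.0 40.0
2 173 [79.  80.3 81.7] -35.0 40.0
4 86 [77.  78.1 79.1] -35.0 39.0
28 91 [75.4 77.3 78.8] -27.0 39.0
30 202 [77.9 79.2 80.5] -26.0 39.0
32 186 [78.8 79.9 81. ] -26.0 40.0
34 182 [78.7 79.7 80.8] -26.0 40.0
36 185 [78.6 79.6 80.7] -28.0 40.0
38 199 [78.4 79.6 80.7] -33.0 40.0
40 198 [78.4 79.5 80.7] -34.0 40.0
42 209 [78.4 79.6 80.6] -34.0 40.0
44 198 [78.4 79.5 80.5] -34.0 40.0
46 205 [78.3 79.2 80.4] -35.0 40.0
48 207 [78.2 79.3 80.4] -35.0 40.0
50 185 [78.  79.1 80.1] -34.0 39.0
52 177 [76.4 77.6 78.9] -35.0 39.0
54 205 [75.8 77.  78.1] -35.0 39.0
56 201 [75.9 77.1 78.3] -35.0 39.0
58 195 [75.8 77.  78. ] -35.0 39.0
```

View pics/w3.png

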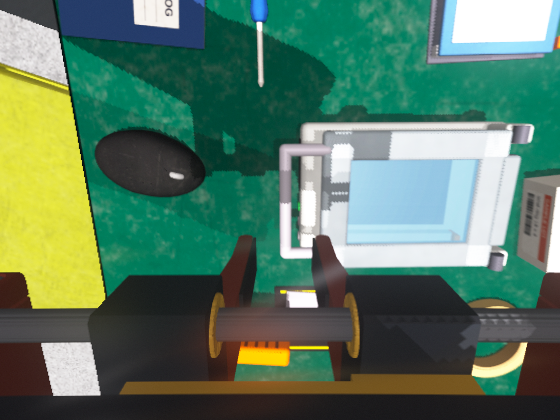

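The close view shows the bar spanning columns 280–292, rows 145–258, and the lid edge near column 322. The gap is about 25 mm and the bar's centre is at (545.3, 18.3, 76).

```bash
python3 -c "
from h import *
st();go(545.3,18.3,64,45.2)"
```

```text
{'clock': 2.65, 'qpos': [0.38, 0.393, -0.654, 1.876, 0.288, 0.966, 0.381], 'tcp_pos': [547.597, 17.094, 152.609], 'ft_force': [0.361, 0.562, 0.809], 'finger_gap': 30.614, 'grip_force': 0.0}
go [0.0026, -0.0009, 0.0886] [0.0012, 0.0017, -0.0049] len 0.089
```

Call:
play_rows(
  deltas=[0,-0.001,0.0,0,0,0,-0.5,0,-0.001,0.02,0,0,0,-0.5,0,-0.001,0.045,0,0,0,-0.5,0,-0.001,0.07,0,0,0,-0.5,0,-0.001,0.087,0,0,0,-0.5,0,-0.001,0.087,0,0,0,-0.5],
  squeeze=20,
)

```text
clock: 3.25
tcp_pos: [545.6, 16.8, 63.6]
eef_rot: [-0.0, 0.383, 0.924, -0.0]
ft_force: [-0.3, 0.1, 1.1]
finger_gap: 22.2
grip_force: 0.0
```

Call:
play_rows(
  deltas=[0,0,0,0,0,0,-0.8,0,0,0,0,0,0,-1,0,0,0,0,0,0,-1,0,0,0,0,0,0,-1],
  squeeze=20,
)

```text
clock: 3.65
tcp_pos: [546.5, 17.3, 64.5]
eef_rot: [0.001, 0.383, 0.924, 0.0]
ft_force: [0.2, 0.6, 0.0]
finger_gap: 0.4
grip_force: 0.0
```

```bash
python3 - <<'E'
from h import *
st()
a,P=cloud("wrist");np.savez("w4",im=a,P=P);save("w4",a);st()
m=np.isfinite(P).all(-1);q=P[m&(P[...,2]>60)&(P[...,2]<100)]
u=np.array([np.cos(np.radians(45.2)),np.sin(np.radians(45.2))]);v=np.array([-u[1],u[0]])
o=np.array([546,19.]);s=(q[:,:2]-o)@u;t=(q[:,:2]-o)@v
for lo in range(-24,40,2):
    k=(s>=lo)&(s<lo+2)
    if k.sum()>4:print(lo,k.sum(),np.round(np.percentile(q[k,2],[5,50,95]),1),np.round(t[k].min()),np.round(t[k].max()))
E
```

```text
{'clock': 3.65, 'qpos': [0.326, 0.507, -0.599, 1.947, 0.391, 0.802, 0.294], 'tcp_pos': [546.456, 17.335, 64.547], 'ft_force': [0.157, 0.595, 0.005], 'finger_gap': 0.432, 'grip_force': 0.0}
{'clock': 3.7, 'qpos': [0.326, 0.507, -0.599, 1.947, 0.391, 0.802, 0.294], 'tcp_pos': [546.288, 17.315, 64.306], 'ft_force': [0.489, -0.244, -0.029], 'finger_gap': 0.325, 'grip_force': 0.0}
-10 26 [88.4 94.2 99.6] 11.0 12.0
-8 32 [88.2 93.7 98.6] 11.0 12.0
-6 197 [77.8 79.7 96.6] 8.0 49.0
-4 314 [79.8 81.2 94.2] 9.0 51.0
-2 353 [80.3 81.9 93.2] -38.0 51.0
0 266 [80.1 81.7 95. ] 8.0 51.0
2 340 [78.9 80.6 94.2] 8.0 52.0
4 156 [77.1 80.4 96.6] 11.0 52.0
6 104 [78.2 81.6 98.3] 11.0 52.0
8 70 [77.4 81.  97.6] 11.0 51.0
10 70 [78.3 80.7 82.2] 42.0 52.0
12 72 [78.1 80.7 82. ] 42.0 52.0
14 64 [78.7 80.8 82.2] 43.0 51.0
16 63 [77.6 80.6 82.2] 42.0 51.0
18 70 [78.2 80.5 81.8] 42.0 51.0
20 69 [77.5 80.5 81.8] 42.0 52.0
22 62 [77.4 80.5 81.9] 42.0 51.0
24 65 [77.6 80.2 81.6] 42.0 51.0
26 69 [77.8 80.1 81.5] 42.0 52.0
28 288 [75.2 77.5 80.8] -19.0 60.0
30 545 [77.6 79.2 80.6] -18.0 61.0
32 485 [78.6 79.8 81. ] -17.0 61.0
34 485 [78.7 79.7 80.8] -17.0 62.0
36 494 [78.6 79.7 80.6] -17.0 61.0
38 472 [78.5 79.7 80.6] -17.0 61.0
```

View pics/w4.png

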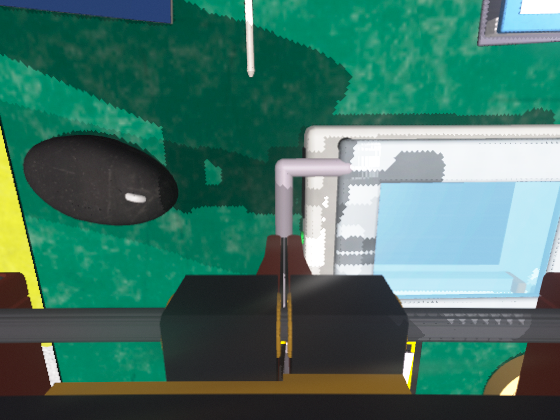

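The fingers, at cols 260–310 and row 237 and below, shut to a 0.4 mm gap in front of the bar at col 284. I'll check the depth around the fingertips.

```bash
python3 - <<'E'
from h import *
for f in("w3","w4"):
    d=np.load(f+".npz");P=d["P"]
    u=np.array([np.cos(np.radians(45.2)),np.sin(np.radians(45.2))]);v=np.array([-u[1],u[0]])
    o=np.array([546,19.])
    for r in range(205,300,10):
        print(r,[(int(round(float((P[r,c,:2]-o)@u))),int(round(float((P[r,c,:2]-o)@v))),int(P[r,c,2])) if np.isfinite(P[r,c]).all() else None for c in((240,250,284,290,325,335) if f=="w3" else (262,270,278,284,290,298,306))])
    q=P[(abs(P[...,2])<15)];print("table z",np.median(q[:,2]))
d=viewer.get_image("wrist");print(d["K"],d["D"])
E
```

```text
205 [(-49, -22, 0), (-38, -23, 0), (-1, 1, 81), (4, 0, 77), (34, 0, 79), (42, 0, 79)]
215 [(-50, -34, 0), (-39, -34, 1), (-1, -8, 81), (4, -9, 78), (34, -9, 79), (43, -9, 78)]
225 [(-50, -46, 0), (-39, -45, 1), (-1, -17, 81), (4, -18, 77), (34, -18, 79), (43, -18, 79)]
235 [(-24, 11, 175), (-19, 11, 175), (-1, -26, 81), (4, -28, 76), (22, 11, 175), (43, -27, 79)]
245 [(-23, 11, 189), (-18, 10, 187), (-1, -35, 82), (4, -37, 78), (20, 11, 188), (44, -36, 79)]
255 [(-21, 11, 201), (-17, 9, 196), (-1, -44, 81), (4, -45, 80), (18, 11, 200), (23, 11, 200)]
265 [(-20, 11, 211), (-16, 7, 203), (-1, -94, 2), (6, -94, 2), (17, 10, 209), (21, 11, 210)]
275 [(-18, 11, 220), (-16, 2, 203), (-1, -108, 0), (6, -107, 1), (16, 10, 218), (20, 11, 219)]
285 [(-18, 10, 225), (-16, -1, 207), (-1, -120, 1), (6, -120, 1), (15, 9, 225), (19, 11, 227)]
295 [(-17, 9, 231), (-16, -6, 207), (-1, -133, 2), (6, -130, 7), (15, 9, 231), (18, 10, 233)]
table z 1.1115647709430903
205 [(-18, 3, 1), (-11, 3, 0), (-3, 26, 81), (0, 26, 81), (3, 26, 80), (11, 3, 0), (15, 13, 34)]
215 [(-18, -5, 1), (-11, -5, 2), (-3, 20, 
[... 408 characters left out ...]
11, 113), (0, 10, 110), (3, 11, 113), (6, 11, 113), (16, -25, 36)]
265 [(-10, 11, 123), (-6, 12, 124), (-3, 12, 124), (0, 8, 117), (2, 11, 124), (6, 12, 124), (9, 11, 123)]
275 [(-6, 33, 172), (-4, 32, 171), (-3, 12, 133), (0, 4, 118), (1, 33, 173), (4, 33, 172), (6, 33, 173)]
285 [(-6, 33, 177), (-4, 33, 178), (-2, 12, 141), (0, -1, 119), (1, 31, 174), (3, 33, 178), (5, 33, 177)]
295 [(-5, 34, 183), (-4, 33, 182), (-2, 32, 180), (0, -6, 120), (1, 32, 180), (3, 33, 182), (5, 33, 182)]
table z 1.0695895901666717
[[317.82985054   0.         283.70554475]
 [  0.         317.82985054 203.85758857]
 [  0.           0.           1.        ]] [0.01513913 0.         0.         0.         0.        ]
```

Both views put the real fingertips about 20 mm above the reported TCP: they are at z≈85, just over the bar (top at 81). That is why the fingers closed on nothing. I'll open and go 21 mm lower.

Call:
play_rows(
  deltas=[0,0.0,0,0,0,0,-0.5,0,0.0,0,0,0,0,-0.5,0,0.0,0,0,0,0,-0.5,0,0,0.01,0,0,0,-0.5,0,0,0.021,0,0,0,-0.5,0,0,0.021,0,0,0,-0.5],
)

```text
clock: 4.35
tcp_pos: [544.3, 17.1, 40.6]
eef_rot: [-0.002, 0.382, 0.924, -0.001]
ft_force: [0.1, -0.7, -0.5]
finger_gap: 22.1
grip_force: 0.0
```

Call:
play_rows(
  deltas=[0,0,0,0,0,0,-0.8,0,0,0,0,0,0,-1,0,0,0,0,0,0,-1,0,0,0,0,0,0,-1],
  squeeze=20,
)

```text
clock: 4.75
tcp_pos: [546.1, 17.7, 42.7]
eef_rot: [0.0, 0.382, 0.924, 0.0]
ft_force: [2.0, 0.9, -4.5]
finger_gap: 9.6
grip_force: 20.0
```

Call:
play_rows(
  deltas=[0,0,-0.0066,0,0,0,-1,0,0.0014,-0.0199,0,0,0,-1,0,0.0038,-0.0349,0,0,0,-1,0,0.0085,-0.0533,0,0,0,-1,0,0.015,-0.0711,0,0,0,-1,0,0.0233,-0.0882,0,0,0,-1,0,0.0332,-0.1044,0,0,0,-1,0,0.0447,-0.1196,0,0,0,-1],
)

```text
clock: 5.55
tcp_pos: [578.2, 50.0, 163.1]
eef_rot: [0.001, 0.382, 0.924, 0.001]
ft_force: [8.8, 4.1, -15.6]
finger_gap: 9.3
grip_force: 20.0
```

Call:
play_rows(
  deltas=[0,0.0129,-0.0138,0,0,0,-1,0,0.0272,-0.0264,0,0,0,-1,0,0.0426,-0.0374,0,0,0,-1,0,0.0591,-0.0469,0,0,0,-1,0,0.0765,-0.0546,0,0,0,-1,0,0.0945,-0.0606,0,0,0,-1,0,0.113,-0.0648,0,0,0,-1,0,0.1319,-0.0671,0,0,0,-1],
)

```text
clock: 6.35
tcp_pos: [669.9, 141.1, 231.3]
eef_rot: [-0.0, 0.383, 0.924, -0.002]
ft_force: [-4.0, -3.2, 5.5]
finger_gap: 9.2
grip_force: 20.0
```

Call:
play_rows(
  deltas=[0,0.006,-0.0004,0,0,0,-1,0,0.0134,-0.0005,0,0,0,-1,0,0.0134,-0.0005,0,0,0,-1,0,0.0134,-0.0005,0,0,0,-1],
)

```text
clock: 6.75
tcp_pos: [680.5, 151.7, 231.6]
eef_rot: [0.001, 0.383, 0.924, 0.0]
ft_force: [-1.0, -0.4, 5.9]
finger_gap: 9.1
grip_force: 20.0
```

```bash
python3 - <<'E'
from h import *
st()
a,P=cloud("wrist");save("w5",a);np.savez("w5",im=a,P=P)
a,P=cloud("scene");save("s5",a);np.savez("s5",im=a,P=P)
E
```

```text
{'clock': 6.75, 'qpos': [0.104, 0.565, -0.636, 1.425, 0.341, 1.261, 0.225], 'tcp_pos': [680.472, 151.671, 231.559], 'ft_force': [-0.974, -0.352, 5.924], 'finger_gap': 9.106, 'grip_force': 20.002}
```

View pics/w5.png

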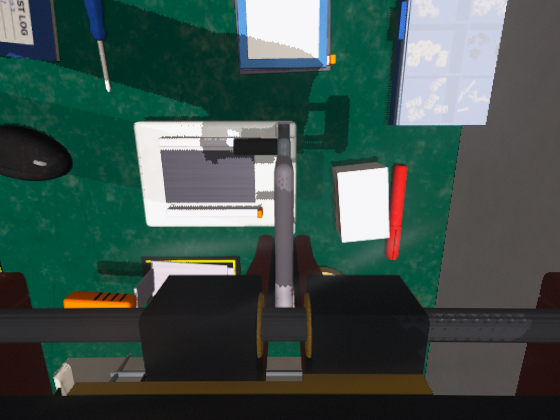

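The lid is near upright, with the bar end-on at cols 275–293. The reader bed is visible around (210,175). I'll release and rise clear.

Call:
play_rows(
  deltas=[0,0,0,0,0,0,-0.5,0,0,0,0,0,0,-0.4,0,0,0,0,0,0,-0.4,0,0,-0.03,0,0,0,-0.4,0,0,-0.07,0,0,0,-0.4,0,0,-0.11,0,0,0,-0.4,0,-0.04,-0.13,0,0,0,-0.4,0,-0.08,-0.13,0,0,0,-0.4],
)

```text
clock: 7.65
tcp_pos: [624.1, 96.6, 362.9]
eef_rot: [0.002, 0.381, 0.924, 0.002]
ft_force: [0.7, -0.1, 0.8]
finger_gap: 26.5
grip_force: 0.0
```

Call:
play_rows(
  deltas=[0,-0.05,0,0,0,0,0,0,-0.1,0,0,0,0,0,0,-0.13,0,0,0,0,0,0,-0.13,0,0,0,0,0,0,-0.13,0,0,0,0,0],
)

```text
clock: 8.15
tcp_pos: [531.6, 3.0, 360.1]
eef_rot: [0.0, 0.383, 0.924, -0.0]
ft_force: [0.2, 1.0, -0.4]
finger_gap: 44.0
grip_force: 0.0
```

```bash
python3 - <<'E'
from m import *
st()
for n in("wrist","top","scene"):
    a,P=cloud(n);np.savez(n+"6",im=a,P=P);save(n+"6",a)
    u=np.array([np.cos(np.radians(45.2)),np.sin(np.radians(45.2))]);v=np.array([-u[1],u[0]])
    o=np.array([546,19.]);s=(P[...,:2]-o)@u;t=(P[...,:2]-o)@v;Z=P[...,2]
    k=(s>165)&(s<230)&(t>-45)&(t<50)
    print(n)
    for lo in range(80,275,15):
        kk=k&(Z>=lo)&(Z<lo+15)
        if kk.sum()>5:print(lo,kk.sum(),np.round(np.percentile(s[kk],[5,50,95]),1),end=";")
    print()
E
```

```text
{'clock': 8.15, 'qpos': [0.455, 0.181, -0.668, 1.635, 0.115, 1.364, 0.557], 'tcp_pos': [531.608, 3.003, 360.119], 'ft_force': [0.218, 0.989, -0.394], 'finger_gap': 44.018, 'grip_force': 0.0}
wrist
80 342 [184.5 185.7 186.4];95 411 [185.3 186.5 188.2];110 385 [185.4 187.6 188.3];125 413 [185.3 187.4 188.2];140 467 [185.2 187.4 188.2];155 514 [185.1 187.2 188. ];170 561 [185.1 187.2 187.9];185 636 [184.9 187.  187.9];200 599 [184.5 185.6 187.5];215 1021 [184.3 185.3 188.3];230 605 [184.3 187.9 191.9];245 246 [184.1 185.1 187.6];260 1297 [184.1 186.6 191.6];
top
80 81 [183.1 184.  184.8];95 106 [183.8 184.9 186.7];110 68 [184.2 186.3 186.9];125 75 [184.5 186.2 186.9];140 75 [184.3 186.2 186.8];155 83 [184.1 186.3 187. ];170 92 [184.2 186.2 186.9];185 90 [184.2 186.3 186.9];200 70 [183.9 184.7 186.4];215 135 [178.4 184.4 189.3];230 194 [184.3 187.3 191.4];245 19 [183.4 184.6 186.7];260 308 [183.5 187.1 192. ];
scene
80 42 [183.  183.7 184.2];95 55 [183.9 184.6 185.9];110 41 [183.8 185.6 186.1];125 33 [184.  185.9 186.1];140 24 [184.4 185.9 186.3];155 31 [183.9 185.7 186.1];170 36 [183.7 185.6 186. ];185 38 [183.5 185.6 186. ];200 19 [183.3 183.8 185.1];215 54 [183.5 183.9 186. ];230 89 [182.8 186.  191.5];245 22 [183.6 184.  191.2];260 180 [183.  186.8 191.6];
```

View pics/wrist6.png

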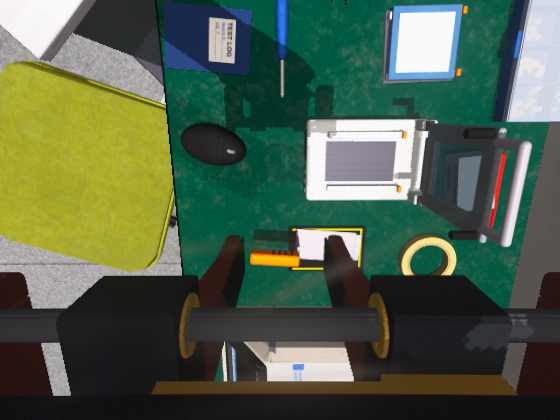

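The lid stands upright: its face stays at s≈186 ±1 mm from z 80 to 275 in all three cameras. The bed rails are at rows 135 and 188 with orange stops near col 403. The plate is at (423,42), the lifter at (325,245) and its handle at (275,258). Next I'll measure everything.

```bash
cat > m2.py <<'E'
from m import *
def ang(a): a%=90; return a
def run(f):
    d=np.load(f+".npz");P=d["P"];im=d["im"];m=np.isfinite(P).all(-1);X,Y,Z=[P[...,i] for i in range(3)]
    r,g,b=[im[...,i].astype(int) for i in range(3)]
    near=lambda x,y,dd:m&(np.hypot(X-x,Y-y)<dd)
    print(f,"table z",np.round(np.median(Z[near(560,160,60)&(abs(Z)<10)&(g>r+20)]),2))
    def rc(n,k):
        if k.sum()>20: rect(n,P[k])
        else: print(n,k.sum())
    rc("base40",near(624,97,120)&(abs(Z-40)<5)&(r>150)&(abs(r-b)<40))
    rc("rails",near(616,89,82)&(abs(Z-52)<4))
    rc("stopsO",near(655,128,60)&(Z>48)&(Z<66)&(r-b>80))
    rc("rackstops",near(595,310,60)&(Z>15)&(Z<28)&(r-b>80))
    rc("rackbase",near(556,274,95)&(Z>-1)&(Z<26)&~(g>r+15)|near(556,274,60)&(Z>18))
    rc("plate",(abs(Z-22)<5)&(b>90)&near(556,274,76)&~((r-b)>20))
    rc("platewht",(abs(Z-22)<5)&(r>195)&(b>195)&near(556,274,76))
    rc("handle",near(632,-111,65)&(r-b>60)&(Z>68))
    rc("blade",near(700,-53,74)&(abs(Z-7)<4)&(b>140)&(r>140))
    rc("matyel",near(695,-57,95)&(abs(Z-4)<5)&(r-b>70)&(g-b>50))
    rc("mat",near(695,-57,95)&(abs(Z-4)<5)&~(g>r+12))
E
python3 -c "
from m2 import *
for f in('wrist6','top6','scene6','top0'):run(f)"
```

```text
wrist6 table z 0.97
base40    5149 ctr [621.4  97.7] size [186.9 128. ] ang 45.0 z [36.9 38.8 40.5]
rails     930 ctr [619.1  94.2] size [116.4  92.8] ang 45.0 z [49.  50.8 52.5]
stopsO    50 ctr [658.1 133.6] size [ 5.6 92.5] ang 44.5 z [54.4 56.6 58.1]
rackstops 56 ctr [592.2 315.3] size [ 5.  92.5] ang 47.2 z [19.2 20.6 22.2]
rackbase  5466 ctr [560.2 280.7] size [123.9 104.2] ang 48.0 z [ 2.9 21.  22.8]
plate     5026 ctr [555.6 276.4] size [102.4 101.5] ang 46.2 z [19.5 21.2 22.8]
platewht  3228 ctr [554.9 276.6] size [81.1 80.7] ang 46.3 z [19.7 21.3 22.9]
handle    635 ctr [ 626.7 -113. ] size [78.3 20.7] ang 39.8 z [71.  79.4 80.9]
blade     1171 ctr [700.1 -50.3] size [117.1  59.4] ang 42.1 z [4.  5.8 7.4]
matyel    346 ctr [698.5 -63.1] size [144.4  83.4] ang 45.2 z [1.3 3.  4.6]
mat       2223 ctr [696.9 -63.3] size [156.7  90. ] ang 45.2 z [1.7 4.5 7.1]
top6 table z 2.1
base40    3767 ctr [620.6  91.4] size [178.4 128.2] ang 44.8 z [37.3 40.3 42.9]
rails     449 ctr [621.1  91.5] size [115.6  93.6] ang 44.7 z [49.3 52.1 54.8]
stopsO 19
rackstops 24 ctr [594.6 313.8] size 
[... 1224 characters left out ...]
23.2  95.7] size [188.2 125.7] ang 45.0 z [36.1 39.3 42. ]
rails 0
stopsO 0
rackstops 23 ctr [594.8 313.8] size [ 5.6 92.7] ang 47.7 z [18.8 21.4 23.1]
rackbase  2039 ctr [560.8 276.6] size [119.8 103.3] ang 47.4 z [ 5.  22.1 24.9]
plate     1934 ctr [556.7 273.5] size [102.8 102.2] ang 47.4 z [19.6 22.2 25. ]
platewht  1233 ctr [556.9 272.5] size [105.2  83.8] ang 44.6 z [19.7 22.4 25.1]
handle    374 ctr [ 628.2 -115.5] size [79.3 21.8] ang 40.2 z [73.2 80.5 83. ]
blade     1110 ctr [701.8 -53.2] size [118.2  60.4] ang 41.2 z [4.4 7.1 9.9]
matyel    226 ctr [705.8 -59.4] size [127.1  84.4] ang 45.6 z [1.7 4.6 7.1]
mat       1832 ctr [686.  -41.9] size [138.2 141.6] ang 44.5 z [2.2 5.8 8.4]
```

```bash
python3 - <<'E'
from h import *
for f in("top0","wrist6"):
    P=np.load(f+".npz")["P"];a=np.radians(40.4)
    u=np.array([np.cos(a),np.sin(a)]);v=np.array([-u[1],u[0]]);o=np.array([643.2,-100.3])
    s=(P[...,:2]-o)@u;t=(P[...,:2]-o)@v;Z=P[...,2]
    for lo in range(-60,220,20):
        k=(s>lo)&(s<lo+20)&(Z>25)&(Z<500)&(t<-20)&(t>-250)
        k2=k&(Z>100)
        print(lo,np.round(t[k].max()) if k.any() else None,np.round(t[k2].max()) if k2.any() else None,Z[k].max() if k.any() else None)
go(640,-105,220,-49.6)
E
```

```text
-60 -122.0 -125.0 141.80530912546567
-40 -114.0 -118.0 152.62369694060624
-20 -114.0 -114.0 154.31877234595913
0 -20.0 -117.0 171.53664829359388
20 -110.0 -115.0 228.5280304761758
40 -109.0 -114.0 228.93987531242738
60 -108.0 -112.0 410.5992165910384
80 -108.0 -111.0 409.38232488299457
100 -103.0 -110.0 230.30767993729728
120 -102.0 -108.0 229.76398071218728
140 -102.0 -107.0 385.05471910186156
160 -99.0 -105.0 380.89811276862054
180 -98.0 -104.0 360.747391058413
200 -95.0 -102.0 345.2053032190586
-60 -122.0 -130.0 138.03330661463582
-40 -120.0 -120.0 150.54526956767808
-20 -113.0 -113.0 150.64819769921667
0 -116.0 -116.0 150.62389693147844
20 -114.0 -114.0 151.73202885795325
40 -113.0 -113.0 150.44213262103523
60 -111.0 -111.0 150.2719580715244
80 -110.0 -110.0 150.2604646122789
100 -121.0 -121.0 149.88346777206647
120 None None None
140 None None None
160 None None None
180 None None None
200 None None None
go [-0.1538, -0.0019, 0.1396] [-0.0002, -0.0012, 1.6538] len 0.208
```

Call:
play_rows(
  deltas=[-0.02,0,0,0,0,0.14,0,-0.04,0,0,0,0,0.28,0,-0.06,0,0,0,0,0.42,0,-0.08,0,0,0,0,0.56,0,-0.1,0,0,0,0,0.7,0,-0.12,0,0,0,0,0.84,0,-0.14,0,0,0,0,0.98,0,-0.154,-0.002,0,0,0,1.12,0],
)

```text
clock: 9.1
tcp_pos: [640.9, -106.4, 358.6]
eef_rot: [-0.001, 0.816, 0.578, -0.0]
ft_force: [-0.2, 0.1, -0.5]
finger_gap: 44.1
grip_force: 0.0
```

```bash
python3 -c "
from h import *
st();go(643.2,-100.3,150,-49.6)"
```

```text
{'clock': 9.1, 'qpos': [0.373, 0.374, -0.431, 1.375, 0.154, 1.427, -0.392], 'tcp_pos': [640.922, -106.366, 358.643], 'ft_force': [-0.218, 0.131, -0.457], 'finger_gap': 44.072, 'grip_force': 0.0}
go [0.0064, 0.0004, 0.2086] [-0.0014, -0.0002, 0.5276] len 0.209
```

Call:
play_rows(
  deltas=[0.001,0,0.03,0,0,0.13,0,0.003,0,0.07,0,0,0.26,0,0.006,0,0.11,0,0,0.39,0,0.006,0,0.15,0,0,0.51,0,0.006,0,0.19,0,0,0.528,0,0.006,0,0.208,0,0,0.528,0,0.006,0,0.208,0,0,0.528,0],
)

```text
clock: 9.8
tcp_pos: [639.5, -99.6, 147.7]
eef_rot: [-0.002, 0.937, 0.348, -0.003]
ft_force: [-0.1, 0.4, -0.6]
finger_gap: 44.3
grip_force: 0.0
```

```bash
python3 - <<'E'
from m import *
st()
a,P=cloud("wrist");np.savez("w7",im=a,P=P);save("w7",a);st()
m=np.isfinite(P).all(-1);X,Y,Z=[P[...,i] for i in range(3)];r,g,b=[a[...,i].astype(int) for i in range(3)]
near=lambda x,y,dd:m&(np.hypot(X-x,Y-y)<dd)
rect("handle",P[near(632,-111,65)&(r-b>60)&(Z>74)&(Z<90)])
rect("blade",P[near(700,-51,74)&(abs(Z-7)<3)&(b>140)&(r>140)])
rect("white",P[near(700,-51,74)&(abs(Z-7)<3)&(b>210)&(r>210)])
c=(r-b>60)&(Z>74)&(Z<90)&near(632,-111,65);print(a[c].mean(0),np.argwhere(c).min(0),np.argwhere(c).max(0))
rect("mat",P[near(697,-60,95)&(abs(Z-4)<5)&~(g>r+12)])
rect("yel",P[near(697,-60,95)&(abs(Z-4)<5)&(r-b>70)&(g-b>50)])
E
```

```text
{'clock': 9.8, 'qpos': [0.293, 0.505, -0.325, 1.651, 0.18, 1.022, -0.949], 'tcp_pos': [639.47, -99.58, 147.65], 'ft_force': [-0.146, 0.422, -0.641], 'finger_gap': 44.286, 'grip_force': 0.0}
{'clock': 9.85, 'qpos': [0.293, 0.503, -0.325, 1.648, 0.18, 1.023, -0.948], 'tcp_pos': [641.016, -99.829, 150.145], 'ft_force': [-0.051, 0.095, -0.223], 'finger_gap': 43.954, 'grip_force': 0.0}
handle    1985 ctr [ 628.1 -113.8] size [79.5 19.6] ang 40.5 z [77.4 79.7 80.9]
blade     6823 ctr [700.  -51.1] size [117.   57.9] ang 40.7 z [4.6 5.9 7.2]
white     6605 ctr [700.6 -50.7] size [114.1  56.9] ang 41.1 z [4.6 5.9 7.2]
[169.69672544  72.24483627   1.68261965] [181 278] [269 301]
mat       12626 ctr [693.2 -68.9] size [170.3  89.9] ang 45.0 z [2.1 5.  7. ]
yel       1305 ctr [704.2 -58.2] size [127.4  82.4] ang 45.0 z [2.  3.5 4.9]
```

View pics/w7.png

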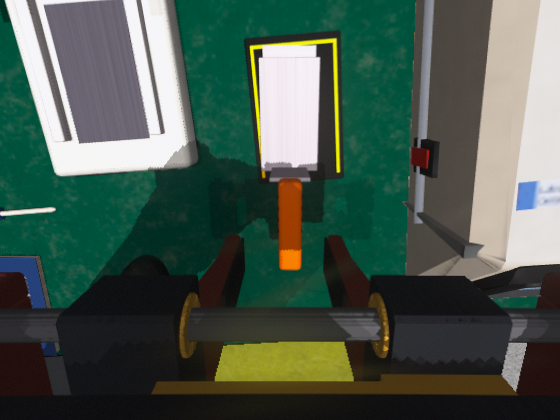

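The handle is at cols 279–301, rows 181–269, between the fingers and lined up with them at yaw 40.6°. It needs +3 mm in x and +3.4 mm in y, then down.

Call:
play_rows(
  deltas=[0.003,0.0035,0.03,0,0,0,0,0.003,0.0035,0.065,0,0,0,0,0.003,0.0035,0.095,0,0,0,0,0.003,0.0035,0.117,0,0,0,0,0.003,0.0035,0.117,0,0,0,0,0.003,0.0035,0.117,0,0,0,0],
)

```text
clock: 10.45
tcp_pos: [647.4, -101.6, 36.4]
eef_rot: [0.0, 0.938, 0.347, 0.001]
ft_force: [0.1, -0.2, 0.9]
finger_gap: 43.9
grip_force: 0.0
```

```bash
python3 - <<'E'
from m import *
st()
a,P=cloud("wrist");np.savez("w8",im=a,P=P)
q=env.sense();T=Rq(q["eef_rot"])
p=T.inv().apply(P.reshape(-1,3)-q["tcp_pos"]).reshape(P.shape)
r,g,b=[a[...,i].astype(int) for i in range(3)];Z=P[...,2]
k=(r-b>60)&(Z>70)&(Z<90);print("handle tool-frame",np.nanpercentile(p[k],[3,50,97],0).round(1))
k=(abs(p[...,0]-10)<4)&(abs(p[...,1])<40)&(p[...,2]>-60)&~(r-b>60);print("finger",np.nanpercentile(p[k],[1,50,99],0).round(1), k.sum())
st()
E
```

```text
{'clock': 10.45, 'qpos': [0.271, 0.639, -0.294, 1.712, 0.238, 0.823, -0.993], 'tcp_pos': [647.409, -101.616, 36.433], 'ft_force': [0.111, -0.2, 0.928], 'finger_gap': 43.912, 'grip_force': 0.0}
handle tool-frame [[-58.6 -12.7 -43.9]
 [ -5.5  -3.3 -42.6]
 [ 32.6 106.  -35.2]]
finger [[  6.3 -38.8 -59.8]
 [ 11.5  20.  -37.2]
 [ 13.8  38.7  36. ]] 2044
{'clock': 10.5, 'qpos': [0.271, 0.638, -0.294, 1.712, 0.238, 0.823, -0.993], 'tcp_pos': [647.821, -101.738, 37.073], 'ft_force': [-0.834, 0.207, 0.418], 'finger_gap': 43.826, 'grip_force': 0.0}
```

```bash
python3 - <<'E'
from m import *
d=np.load("w8.npz");a=d["im"];P=d["P"]
T=Rq(env.sense()["eef_rot"]);p=T.inv().apply(P.reshape(-1,3)-[647.4,-101.6,36.4]).reshape(P.shape)
r,g,b=[a[...,i].astype(int) for i in range(3)]
k=(r-b>60)&(abs(p[...,1])<25)&(abs(p[...,0])<45)&(p[...,2]<-38)&(p[...,2]>-50)
print("handle",k.sum(),np.nanpercentile(p[k],[1,50,99],0).round(1))
k=(p[...,2]<-3)&(p[...,2]>-45)&(abs(p[...,1])<40)&(p[...,0]<16)&(p[...,0]>-12)&~(r-b>60)
for lo in range(-40,40,5):
    kk=k&(p[...,1]>=lo)&(p[...,1]<lo+5)
    if kk.sum()>5: print(lo,kk.sum(),np.percentile(p[kk],[2,98],0).round(0).tolist())
k=(abs(p[...,0]-16)<4)&(abs(p[...,1])<25)&(p[...,2]<0);print("web",k.sum(),np.nanpercentile(p[k],[2,50,98],0).round(1) if k.any() else 0)
E
```

```text
handle 3000 [[-44.5 -12.9 -44.8]
 [ -1.6  -3.5 -43.3]
 [ 17.    6.1 -38.9]]
-35 68 [[11.0, -32.0, -44.0], [12.0, -30.0, -25.0]]
-30 163 [[11.0, -30.0, -45.0], [12.0, -25.0, -24.0]]
-25 303 [[-9.0, -25.0, -45.0], [15.0, -21.0, -23.0]]
-20 49 [[13.0, -20.0, -25.0], [16.0, -15.0, -23.0]]
-15 71 [[-11.0, -15.0, -41.0], [16.0, -11.0, -22.0]]
5 44 [[3.0, 5.0, -41.0], [16.0, 10.0, -23.0]]
10 26 [[14.0, 10.0, -25.0], [16.0, 14.0, -22.0]]
20 370 [[-8.0, 21.0, -44.0], [12.0, 25.0, -24.0]]
25 151 [[11.0, 25.0, -45.0], [13.0, 29.0, -24.0]]
web 5487 [[  12.1  -24.7 -132.2]
 [  18.4   -1.5 -123.4]
 [  19.9   24.3   -3.9]]
```

Call:
play_rows(
  deltas=[-0.001,-0.0034,0.004,0,0,0,0,-0.001,-0.0034,0.008,0,0,0,0,-0.001,-0.0034,0.008,0,0,0,-0.2,-0.001,-0.0034,0.008,0,0,0,-0.4,-0.001,-0.0034,0.008,0,0,0,-1,-0.001,-0.0034,0.008,0,0,0,-1,-0.001,-0.0034,0.008,0,0,0,-1,-0.001,-0.0034,0.008,0,0,0,-1],
  squeeze=55,
)

```text
clock: 11.3
tcp_pos: [643.0, -100.4, 27.1]
eef_rot: [0.0, 0.938, 0.347, 0.0]
ft_force: [-0.1, -0.6, 1.3]
finger_gap: 19.7
grip_force: 55.0
```

```bash
python3 - <<'E'
from m import *
st();print(env.sense()["eef_rot"])
a,P=cloud("wrist");np.savez("w9",im=a,P=P);st()
E
```

```text
{'clock': 11.3, 'qpos': [0.267, 0.646, -0.291, 1.726, 0.243, 0.804, -1.0], 'tcp_pos': [643.015, -100.382, 27.053], 'ft_force': [-0.076, -0.617, 1.265], 'finger_gap': 19.73, 'grip_force': 54.985}
[1.85769187e-04 9.37885975e-01 3.46943578e-01 1.35137853e-04]
{'clock': 11.35, 'qpos': [0.267, 0.646, -0.291, 1.726, 0.243, 0.804, -1.0], 'tcp_pos': [643.009, -100.326, 27.046], 'ft_force': [-0.077, -1.077, 1.74], 'finger_gap': 19.616, 'grip_force': 54.985}
```

```bash
python3 - <<'E'
from m import *
d=np.load("w9.npz");a=d["im"];P=d["P"]
s=env.sense();T=Rq(s["eef_rot"]);p=T.inv().apply(P.reshape(-1,3)-s["tcp_pos"]).reshape(P.shape)
np.savez("w9t",p=p,im=a)
r,g,b=[a[...,i].astype(int) for i in range(3)]
k=(p[...,0]>15)&(p[...,0]<150)&(abs(p[...,1])<45)&(p[...,2]>14)&(p[...,2]<27)&(r>140)&(b>140)
rect("blade tool",p[k]); print(np.percentile(p[k],[.5,50,99.5],0).round(1))
k=(p[...,0]>15)&(p[...,0]<23)&(abs(p[...,1])<25)&(p[...,2]<5)&(p[...,2]>-45);print("web",k.sum(),np.nanpercentile(p[k],[2,50,98],0).round(1))
# mat outline in world
m=np.isfinite(P).all(-1)
# obstacles near rack pre-insert
for f in("wrist6","top0"):
    P=np.load(f+".npz")["P"]; u=np.array([np.cos(np.radians(46.6)),np.sin(np.radians(46.6))]);v=np.array([-u[1],u[0]])
    ss=(P[...,:2]-[557,275])@u;t=(P[...,:2]-[557,275])@v;Z=P[...,2]
    for lo in range(-270,-50,20):
        k=(ss>lo)&(ss<lo+20)&(abs(t)<110)&(Z>6)
        print(lo,[(int(c),int(Z[k&(abs(t-c)<10)].max())) for c in range(-100,101,20) if (k&(abs(t-c)<10)).sum()>3])
E
```

```text
blade tool 16595 ctr [78.5 -1. ] size [110.5  58.1] ang 0.4 z [20.  21.1 22.5]
[[ 26.1 -29.6  19.3]
 [ 85.4  -1.1  21.1]
 [132.8  27.2  23.4]]
web 1902 [[ 16.1 -18.4 -43.6]
 [ 19.2  -1.5 -24.4]
 [ 19.7  15.6   3.9]]
-270 [(-40, 11), (-20, 12), (0, 11), (20, 12), (40, 12), (60, 11)]
-250 []
-230 [(-60, 8), (-40, 9), (-20, 13), (0, 16), (20, 19), (40, 20), (60, 21)]
-210 [(0, 15), (20, 19), (40, 20), (60, 21)]
-190 [(-100, 39)]
-170 [(-100, 40)]
-150 [(-100, 39), (60, 15)]
-130 [(-100, 40), (60, 16)]
-110 [(-100, 40)]
-90 [(-100, 38)]
-70 [(-100, 40), (-40, 22), (-20, 22), (0, 21), (20, 21), (40, 22)]
-270 [(-20, 14), (0, 14), (20, 13), (40, 14), (60, 13)]
-250 []
-230 [(-60, 9), (-40, 11), (-20, 15), (0, 19), (20, 23), (40, 23), (60, 23), (100, 8)]
-210 [(0, 13), (20, 18), (40, 23), (60, 22), (80, 18), (100, 14)]
-190 [(-100, 37), (80, 41), (100, 44)]
-170 [(-100, 41), (80, 10), (100, 15)]
-150 [(-100, 42), (60, 18), (80, 16), (100, 15)]
-130 [(-100, 39), (60, 18), (80, 15)]
-110 [(-100, 40)]
-90 [(-100, 37)]
-70 [(-100, 39), (-40, 23), (-20, 23), (0, 23), (20, 25), (40, 22)]
```

Call:
play_rows(
  deltas=[0,0,-0.005,0,0,0,-1,0,0,-0.02,0,0,0,-1,0,0,-0.05,0,0,0,-1,0,0,-0.085,0,0,0,-1,0,0,-0.12,0,0,0,-1,0,0,-0.155,0,0,0,-1,0,0,-0.19,0,0,0,-1,0,0,-0.21,0,0,0,-1],
)

```text
clock: 12.15
tcp_pos: [643.8, -99.8, 241.5]
eef_rot: [0.001, 0.938, 0.347, 0.002]
ft_force: [0.7, 0.0, -2.3]
finger_gap: 19.6
grip_force: 55.0
```

Call:
play_rows(
  deltas=[0,0,0,0,0,0,-1,0,0,0,0,0,0,-1,0,0,0,0,0,0,-1,0,0,0,0,0,0,-1],
)

```text
clock: 12.55
tcp_pos: [641.8, -100.1, 235.1]
eef_rot: [-0.001, 0.938, 0.347, -0.001]
ft_force: [-1.2, 0.6, -2.3]
finger_gap: 19.8
grip_force: 55.0
```

```bash
cat > m3.py <<'E'
from m2 import *
def shot(f):
    s=env.sense();a,P=cloud("wrist");s2=env.sense();print("settle",np.round(s["tcp_pos"],1),np.round(s2["tcp_pos"],1))
    T=Rq(s["eef_rot"]);p=T.inv().apply(P.reshape(-1,3)-s["tcp_pos"]).reshape(P.shape)
    np.savez(f,im=a,P=P);save(f,a)
    r,g,b=[a[...,i].astype(int) for i in range(3)]
    k=(p[...,0]>26)&(p[...,0]<150)&(abs(p[...,1])<45)&(p[...,2]>0)&(p[...,2]<35)&(r>120)&(b>120)
    q=p[k];rect("blade tool",q);A=np.c_[q[:,:2],np.ones(len(q))];c=np.linalg.lstsq(A,q[:,2],rcond=None)[0];print("blade slope x,y (rad)",c[:2].round(4),"z@72",(c[0]*72+c[2]).round(2), "tilt of tool z",T.apply([0,0,1]).round(4))
E
python3 - <<'E'
from m3 import *
st();shot("w10");run("w10")
E
```

```text
{'clock': 12.55, 'qpos': [0.301, 0.43, -0.336, 1.557, 0.149, 1.182, -0.925], 'tcp_pos': [641.803, -100.074, 235.069], 'ft_force': [-1.229, 0.605, -2.31], 'finger_gap': 19.777, 'grip_force': 54.983}
settle [ 641.8 -100.1  235.1] [ 642.  -100.1  235.3]
blade tool 16675 ctr [79.8 -1.1] size [ 57.9 107.6] ang 90.0 z [20.1 21.2 22.6]
blade slope x,y (rad) [0.0058 0.    ] z@72 21.2 tilt of tool z [-3.e-03  4.e-04 -1.e+00]
w10 table z 1.04
base40    8775 ctr [615.2  89.3] size [166.9 128.8] ang 45.3 z [37.1 38.9 40.4]
rails     2235 ctr [619.8  94.5] size [116.3  95.7] ang 45.3 z [49.1 50.9 52.4]
stopsO    162 ctr [658.  132.9] size [ 7.  93.4] ang 44.8 z [50.8 56.2 58. ]
rackstops 0
rackbase  2679 ctr [566.1 226.1] size [99.2 59.7] ang 14.3 z [ 2.  20.1 22.2]
plate     1637 ctr [562.8 240. ] size [60.7 41.9] ang 44.1 z [19.6 21.1 22.4]
platewht  780 ctr [565.2 245.1] size [50.6 25. ] ang 42.6 z [19.9 21.3 22.6]
handle    6572 ctr [ 634.5 -110.6] size [90.6 32.3] ang 41.1 z [282.  288.1 366.4]
blade 0
matyel 0
mat       52 ctr [734.5 -95.6] size [144.1   1.6] ang 40.9 z [-0.1  1.2  2.3]
```

```bash
python3 -c "
from h import *
go(532,34,380,-43.6)"
```

```text
go [0.0035, -0.1737, -0.1444] [-0.0021, 0.0016, -0.1009] len 0.226
```

Call:
play_rows(
  deltas=[0,-0.01,-0.015,0,0,0,-1,0,-0.03,-0.035,0,0,-0.02,-1,0,-0.06,-0.06,0,0,-0.04,-1,0.001,-0.095,-0.085,0,0,-0.06,-1,0.002,-0.13,-0.11,0,0,-0.08,-1,0.003,-0.155,-0.13,0,0,-0.1,-1,0.0035,-0.17,-0.142,0,0,-0.101,-1,0.0035,-0.174,-0.144,0,0,-0.101,-1],
)

```text
clock: 13.4
tcp_pos: [532.0, 36.2, 383.1]
eef_rot: [0.001, 0.919, 0.395, 0.002]
ft_force: [0.9, -1.2, -2.9]
finger_gap: 19.5
grip_force: 55.0
```

Call:
play_rows(
  deltas=[0,0,0,0,0,0,-1,0,0,0,0,0,0,-1,0,0,0,0,0,0,-1,0,0,0,0,0,0,-1],
)

```text
clock: 13.8
tcp_pos: [532.3, 33.3, 379.8]
eef_rot: [-0.0, 0.919, 0.393, -0.001]
ft_force: [0.1, 0.2, -1.4]
finger_gap: 19.7
grip_force: 55.0
```

```bash
python3 - <<'E'
from m3 import *
st();shot("w11");run("w11")
E
```

```text
{'clock': 13.8, 'qpos': [0.206, 0.151, -0.439, 1.607, 0.065, 1.4, -1.003], 'tcp_pos': [532.346, 33.296, 379.822], 'ft_force': [0.104, 0.222, -1.377], 'finger_gap': 19.68, 'grip_force': 54.984}
settle [532.3  33.3 379.8] [532.3  33.5 380. ]
blade tool 16726 ctr [79.9 -1.1] size [ 57.9 107.7] ang 90.0 z [20.  21.2 22.6]
blade slope x,y (rad) [0.006  0.0003] z@72 21.17 tilt of tool z [-0.0018 -0.     -1.    ]
w11 table z 1.03
base40    822 ctr [654.5  49.2] size [164.6  14.1] ang 45.2 z [36.4 38.7 40.4]
rails 0
stopsO 0
rackstops 0
rackbase  4921 ctr [554.2 273.4] size [105.4 103.9] ang 47.6 z [ 3.2 21.1 22.9]
plate     4578 ctr [553.8 274.4] size [ 97.6 101.2] ang 46.0 z [19.5 21.2 22.9]
platewht  3041 ctr [551.1 272.2] size [89.8 80.9] ang 46.6 z [19.7 21.4 23. ]
handle 0
blade 0
matyel    551 ctr [704.  -57.9] size [126.3  83. ] ang 45.3 z [1.8 3.4 5.1]
mat       4286 ctr [684.6 -39.1] size [138.3 141.4] ang 44.9 z [1.4 3.1 4.8]
```

```bash
python3 -c "
from h import *
go(422.3,132.6,80,-43.3)"
```

```text
go [-0.004, -0.1477, 0.3002] [-0.0011, 0.0009, -0.0064] len 0.335
```

Call:
play_rows(
  deltas=[0,-0.015,0.01,0,0,0,-1,0,-0.04,0.03,0,0,-0.006,-1,-0.001,-0.07,0.065,0,0,-0.006,-1,-0.002,-0.1,0.105,0,0,-0.006,-1,-0.003,-0.125,0.145,0,0,-0.006,-1,-0.004,-0.14,0.185,0,0,-0.006,-1,-0.004,-0.147,0.225,0,0,-0.006,-1,-0.004,-0.148,0.26,0,0,-0.006,-1],
)

```text
clock: 14.65
tcp_pos: [421.2, 133.8, 119.2]
eef_rot: [-0.0, 0.918, 0.397, -0.0]
ft_force: [0.9, 0.0, -1.8]
finger_gap: 19.7
grip_force: 55.0
```

Call:
play_rows(
  deltas=[0,0,0.025,0,0,0,-1,0,0,0.04,0,0,0,-1,0,0,0.04,0,0,0,-1,0,0,0.04,0,0,0,-1,0,0,0.04,0,0,0,-1,0,0,0.04,0,0,0,-1],
)

```text
clock: 15.25
tcp_pos: [423.2, 133.6, 81.8]
eef_rot: [0.0, 0.918, 0.397, 0.001]
ft_force: [-0.1, -0.2, -1.5]
finger_gap: 19.6
grip_force: 55.0
```

```bash
python3 - <<'E'
from m3 import *
st();shot("w12");d=np.load("w12.npz");P=d["P"]
s=env.sense();T=Rq(s["eef_rot"]);print(T.apply([1,0,0]))
p=T.inv().apply(P.reshape(-1,3)-s["tcp_pos"]).reshape(P.shape)
h=P[...,2]
print("max tool x seen",np.nanmax(p[:30,:,0][abs(h[:30])<30]))
k=(p[...,0]>134)&(p[...,0]<220)&(abs(p[...,1])<70)&(h<40)
for lo in range(134,170,3):
    kk=k&(p[...,0]>=lo)&(p[...,0]<lo+3)&(h>1.8)
    if kk.sum()>3: print(lo,kk.sum(),np.round([p[...,1][kk].min(),p[...,1][kk].max()],1),np.percentile(h[kk],[5,50,95]).round(1))
go(422.3,132.6,31,-43.3)
E
```

```text
{'clock': 15.25, 'qpos': [0.006, 0.31, -0.52, 2.169, 0.235, 0.713, -1.427], 'tcp_pos': [423.184, 133.649, 81.844], 'ft_force': [-0.109, -0.203, -1.502], 'finger_gap': 19.602, 'grip_force': 54.984}
settle [423.2 133.6  81.8] [423.1 133.6  81.7]
blade tool 16697 ctr [80. -1.] size [107.9  57.9] ang 0.1 z [20.  21.1 22.5]
blade slope x,y (rad) [ 0.0061 -0.0003] z@72 21.1 tilt of tool z [ 2.1e-03  5.0e-04 -1.0e+00]
[0.68550419 0.728067   0.00156299]
max tool x seen 155.55473973020568
134 51 [-67.5  70. ] [1.8 2.1 2.7]
137 95 [-69.4  68.6] [1.8 2.2 3.3]
140 312 [-69.9  67.9] [ 2.   3.1 14.2]
143 786 [-68.3  69.9] [ 2.3 19.6 21.9]
146 832 [-69.6  68.3] [ 2.6 20.9 22.2]
149 129 [-69.9  69.4] [ 1.9 20.2 21.2]
152 34 [-68.9  69.5] [1.8 2.3 3.1]
go [-0.0013, 0.0001, 0.0507] [0.0011, -0.0016, 0.0004] len 0.051
```

View pics/w12.png

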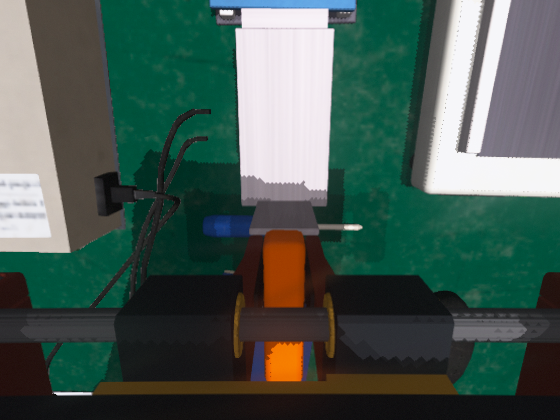

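The rack front and plate edge show at the top (cols 210–355, rows 0–22), centred ahead of the blade (cols 240–330). The screwdriver at row 228 lies near the blade's rear, so I'll check the clearance.

```bash
python3 - <<'E'
from m3 import *
d=np.load("w12.npz");P=d["P"];a=d["im"].astype(int)
s=env.sense();T=Rq(s["eef_rot"]);p=T.inv().apply(P.reshape(-1,3)-s["tcp_pos"]).reshape(P.shape);h=P[...,2]
k=(h>16)&(h<26)&(p[...,0]>138)&(p[...,0]<152)&(abs(p[...,1])<70)
for lo in(144,146,148): 
    kk=k&(abs(p[...,0]-lo)<1); print("plate y",lo,np.percentile(p[...,1][kk],[0.5,99.5]).round(1))
    kk=kk&(a[...,2]-a[...,0]>50);print(" blue",np.percentile(p[...,1][kk],[0.5,99.5]).round(1))
k=(abs(p[...,0])<60)&(abs(p[...,1])<110)&(h>3)&(h<40)&(p[...,2]>30)
for lo in range(-110,110,10):
    kk=k&(abs(p[...,1]-lo-5)<5)
    if kk.sum()>3: print(lo,kk.sum(),"x",np.percentile(p[...,0][kk],[3,97]).round(1),"z",np.percentile(h[kk],[50,97]).round(1))
E
```

```text
plate y 144 [-50.5  47. ]
 blue [-50.4  47. ]
plate y 146 [-51.4  46.9]
 blue [-51.   46.9]
plate y 148 [-51.2  47.1]
 blue [-51.2  47.1]
-110 507 x [-16.8  34.5] z [10.3 39.7]
-100 498 x [-6.2 56.7] z [11.2 39.1]
-90 247 x [ 3.6 58.7] z [10.8 37. ]
-80 75 x [49.3 57.4] z [12.5 15.2]
-70 266 x [-21.9  58.3] z [17.4 20.3]
-60 267 x [-24.  -7.] z [18.6 20.4]
-50 269 x [-24.5  -7.2] z [18. 20.]
-40 265 x [-25.1  -7.6] z [17.2 19.1]
-30 21 x [-18.   -7.6] z [13.3 17.6]
20 9 x [-21.2 -16.7] z [7.  8.1]
30 70 x [-21.6 -16.6] z [6.8 8.1]
40 70 x [-21.9 -17. ] z [6.  7.7]
50 68 x [-21.8  16.8] z [5.4 7. ]
60 44 x [-22.    9.5] z [5.1 6.3]
100 1385 x [20.5 58.7] z [33.5 39.3]
```

Call:
play_rows(
  deltas=[-0.001,0,0.01,0,0,0,-1,-0.001,0,0.025,0,0,0,-1,-0.001,0,0.04,0,0,0,-1,-0.001,0,0.05,0,0,0,-1,-0.001,0,0.0507,0,0,0,-1,-0.001,0,0.0507,0,0,0,-1,-0.001,0,0.0507,0,0,0,-1],
)

```text
clock: 16.0
tcp_pos: [422.0, 132.9, 30.6]
eef_rot: [0.0, 0.918, 0.397, 0.0]
ft_force: [0.7, -0.3, -1.5]
finger_gap: 19.9
grip_force: 55.0
```

```bash
python3 - <<'E'
from m3 import *
st();shot("w13");st();d=np.load("w13.npz");P=d["P"]
s=env.sense();T=Rq(s["eef_rot"]);print(T.apply([1,0,0]))
p=T.inv().apply(P.reshape(-1,3)-s["tcp_pos"]).reshape(P.shape);h=P[...,2]
k=(p[...,0]>50)&(p[...,0]<130)&(abs(p[...,1]+1)<25)&(p[...,2]>15)&(p[...,2]<28);print("blade top z world by x",[np.median(h[k&(abs(p[...,0]-x)<5)]).round(2) for x in(60,90,120)])
k=(p[...,0]>133)&(p[...,0]<160)&(abs(p[...,1])<60)
for lo in range(133,150,2):
    kk=k&(abs(p[...,0]-lo-1)<1)
    if kk.sum()>3: print(lo,kk.sum(),np.percentile(h[kk],[5,50,95]).round(1))
E
```

```text
{'clock': 16.0, 'qpos': [-0.043, 0.4, -0.473, 2.206, 0.321, 0.598, -1.507], 'tcp_pos': [422.037, 132.912, 30.588], 'ft_force': [0.683, -0.286, -1.451], 'finger_gap': 19.867, 'grip_force': 54.983}
settle [422.  132.9  30.6] [422.1 132.9  30.7]
blade tool 16794 ctr [80.9 -0.4] size [109.8  59.2] ang 0.2 z [20.  21.1 22.5]
blade slope x,y (rad) [0.007  0.0038] z@72 21.13 tilt of tool z [ 9.e-04  3.e-04 -1.e+00]
{'clock': 16.05, 'qpos': [-0.043, 0.4, -0.473, 2.206, 0.321, 0.598, -1.507], 'tcp_pos': [422.125, 132.915, 30.683], 'ft_force': [-0.839, 0.602, -1.094], 'finger_gap': 19.684, 'grip_force': 54.983}
[0.68535208 0.72821114 0.00103094]
blade top z world by x [np.float64(9.59), np.float64(9.57), np.float64(9.44)]
133 521 [-0.1  1.2  8.5]
135 696 [-0.2  1.   2.2]
137 780 [-0.2  1.   2.1]
139 264 [-0.3  0.8  1.9]
```

Call:
play_rows(
  deltas=[0.005,0,0,0,0,0,-1,0.02,0,0,0,0,0,-1,0.04,0,0,0,0,0,-1,0.06,0,0,0,0,0,-1,0.075,0,0,0,0,0,-1,0.085,0,0,0,0,0,-1,0.09,0,0,0,0,0,-1,0.09,0,0,0,0,0,-1],
)

```text
clock: 16.85
tcp_pos: [483.6, 198.9, 30.1]
eef_rot: [-0.0, 0.918, 0.397, 0.0]
ft_force: [-0.1, 0.1, -1.3]
finger_gap: 19.7
grip_force: 55.0
```

Call:
play_rows(
  deltas=[0.008,0,0,0,0,0,-1,0.016,0,0,0,0,0,-1,0.022,0,0,0,0,0,-1,0.0255,0,0,0,0,0,-1,0.0255,0,0,0,0,0,-1,0.0255,0,0,0,0,0,-1],
)

```text
clock: 17.45
tcp_pos: [500.6, 216.6, 30.1]
eef_rot: [0.0, 0.918, 0.397, -0.0]
ft_force: [-0.2, -1.0, -2.5]
finger_gap: 19.8
grip_force: 55.0
```

```bash
cat >> m3.py <<'E'
def plate(f):
    d=np.load(f+".npz");P=d["P"];a=d["im"].astype(int);s=env.sense();T=Rq(s["eef_rot"])
    p=T.inv().apply(P.reshape(-1,3)-s["tcp_pos"]).reshape(P.shape)
    k=(p[...,0]>20)&(p[...,0]<145)&(abs(p[...,1])<58)&(p[...,2]>4)&(p[...,2]<19)&(a[...,2]>80)&(a[...,2]>=a[...,0]-10)
    q=p[k];rect("plate tool",q);z=np.c_[q[:,:2],np.ones(len(q))];c=np.linalg.lstsq(z,q[:,2],rcond=None)[0];print("plate slopes",c[:2].round(4),"x range",np.percentile(q[:,0],[.3,99.7]).round(1),"y",np.percentile(q[:,1],[.3,99.7]).round(1))
    rect("plate world",P[k])
E
python3 - <<'E'
from m3 import *
st();shot("w14");plate("w14")
E
```

```text
{'clock': 17.45, 'qpos': [-0.167, 0.53, -0.451, 1.974, 0.344, 0.712, -1.583], 'tcp_pos': [500.587, 216.64, 30.055], 'ft_force': [-0.218, -1.027, -2.542], 'finger_gap': 19.768, 'grip_force': 54.983}
settle [500.6 216.6  30.1] [500.5 216.5  30.1]
blade tool 20693 ctr [80.  -0.1] size [110.2  84.8] ang 2.8 z [7.5 8.6 9.8]
blade slope x,y (rad) [-0.0136  0.0009] z@72 8.91 tilt of tool z [-3.e-04 -3.e-04 -1.e+00]
plate tool 30882 ctr [81.  -0.6] size [101.8 104. ] ang 89.7 z [ 7.6  8.8 10. ]
plate slopes [0.     0.0003] x range [ 31.2 130.7] y [-50.4  48.7]
plate world 30882 ctr [555.6 275.9] size [104.  101.8] ang 47.1 z [20.  21.3 22.4]
```

Call:
play_rows(
  deltas=[0,0,-0.002,0,0,0,-1,0,0,-0.004,0,0,0,-1,0,0,-0.006,0,0,0,-1,0,0,-0.008,0,0,0,-1,0,0,-0.011,0,0,0,-1,0,0,-0.016,0,0,0,-1,0,0,-0.023,0,0,0,-1,0,0,-0.03,0,0,0,-1],
)

```text
clock: 18.3
tcp_pos: [500.8, 216.8, 60.8]
eef_rot: [0.0, 0.918, 0.397, 0.0]
ft_force: [-0.2, -0.8, -3.5]
finger_gap: 19.4
grip_force: 55.0
```

```bash
python3 - <<'E'
from m3 import *
st();shot("w15");plate("w15")
E
```

```text
{'clock': 18.3, 'qpos': [-0.147, 0.485, -0.474, 1.957, 0.311, 0.77, -1.554], 'tcp_pos': [500.794, 216.806, 60.797], 'ft_force': [-0.182, -0.809, -3.54], 'finger_gap': 19.431, 'grip_force': 54.983}
settle [500.8 216.8  60.8] [501.5 217.3  62. ]
blade tool 19799 ctr [79.6 -1. ] size [107.3  81.5] ang 0.5 z [13.8 14.9 16.3]
blade slope x,y (rad) [-0.0023 -0.    ] z@72 15.08 tilt of tool z [ 1.e-04  0.e+00 -1.e+00]
plate tool 28850 ctr [79.6 -1.3] size [100.3 100.2] ang 1.0 z [15.1 16.3 17.5]
plate slopes [0.0049 0.0004] x range [ 30.1 129.1] y [-50.7  48.4]
plate world 28850 ctr [555.2 276.1] size [100.3 100.2] ang 45.7 z [44.6 45.8 47. ]
```

```bash
python3 -c "
from h import *
go(437,152,130,-43.8)"
```

```text
go [-0.0916, -0.0022, -0.0682] [0.0008, -0.0018, 0.0094] len 0.114
```

Call:
play_rows(
  deltas=[-0.003,0,-0.004,0,0,0,-1,-0.011,0,-0.013,0,0,0,-1,-0.023,0,-0.026,0,0,0.002,-1,-0.038,0,-0.04,0,0,0.004,-1,-0.054,-0.001,-0.052,0,0,0.006,-1,-0.069,-0.001,-0.061,0,0,0.008,-1,-0.081,-0.002,-0.066,0,0,0.009,-1,-0.088,-0.002,-0.068,0,0,0.009,-1],
)

```text
clock: 19.15
tcp_pos: [438.1, 153.0, 128.7]
eef_rot: [0.0, 0.92, 0.392, 0.0]
ft_force: [-0.3, 0.8, -4.3]
finger_gap: 19.6
grip_force: 55.0
```

```bash
python3 -c "
from h import *
st();go(561.4,31.8,130,-43.8)"
```

```text
{'clock': 19.15, 'qpos': [-0.004, 0.266, -0.534, 2.085, 0.182, 0.835, -1.41], 'tcp_pos': [438.135, 153.047, 128.684], 'ft_force': [-0.303, 0.766, -4.296], 'finger_gap': 19.561, 'grip_force': 54.983}
go [-0.0022, 0.1729, -0.0012] [0.0008, 0.0001, -0.0001] len 0.173
```

Call:
play_rows(
  deltas=[0,0.003,0,0,0,0,-1,0,0.011,0,0,0,0,-1,0,0.024,0,0,0,0,-1,-0.001,0.042,0,0,0,0,-1,-0.001,0.063,0,0,0,0,-1,-0.002,0.085,0,0,0,0,-1,-0.002,0.107,0,0,0,0,-1,-0.002,0.128,0,0,0,0,-1],
)

```text
clock: 19.95
tcp_pos: [531.6, 62.5, 127.5]
eef_rot: [-0.0, 0.92, 0.392, -0.0]
ft_force: [-1.5, -0.8, -4.6]
finger_gap: 19.8
grip_force: 55.0
```

Call:
play_rows(
  deltas=[0,0.016,0,0,0,0,-1,0,0.028,0,0,0,0,-1,0,0.036,0,0,0,0,-1,0,0.042,0,0,0,0,-1,0,0.045,-0.001,0,0,0,-1,0,0.045,-0.001,0,0,0,-1,0,0.045,-0.001,0,0,0,-1,0,0.045,-0.001,0,0,0,-1],
)

```text
clock: 20.75
tcp_pos: [562.2, 33.5, 129.3]
eef_rot: [-0.0, 0.92, 0.393, -0.0]
ft_force: [-0.2, -0.8, -3.7]
finger_gap: 19.6
grip_force: 55.0
```

```bash
cat >> m3.py <<'E'
def base(f):
    d=np.load(f+".npz");P=d["P"];a=d["im"].astype(int)
    u=np.array([np.cos(np.radians(45.2)),np.sin(np.radians(45.2))]);v=np.array([-u[1],u[0]]);o=np.array([619.8,94.5])+4*u
    s=(P[...,:2]-o)@u;t=(P[...,:2]-o)@v;h=P[...,2]
    for lo in range(-90,70,20):
        k=(s>lo)&(s<lo+20)&(h>33)&(h<46)&(abs(t)<75); 
        if k.sum()>20: print(lo,"base t",np.percentile(t[k],[.5,99.5]).round(1))
    k=(abs(t)<60)&(h>33)&(h<46)&(s<-70)&(s>-110);print("base front s",np.percentile(s[k],[.5]) if k.sum()>9 else None)
    k=(abs(t)<40)&(h>85)&(h<250)&(s>60)&(s<90);print("lid face s",np.median(s[k]) if k.sum()>9 else None)
    k=(abs(s)<75)&(abs(abs(t)-42)<8)&(h>48)&(h<62)&(a[...,0]-a[...,2]>80);print("stops",k.sum(),np.percentile(s[k],[3,97]).round(1) if k.sum()>9 else None)
E
python3 - <<'E'
from m3 import *
st();shot("w16");plate("w16");base("w16");base("w10")
E
```

```text
{'clock': 20.75, 'qpos': [0.179, 0.409, -0.44, 1.87, 0.216, 0.91, -1.126], 'tcp_pos': [562.199, 33.494, 129.262], 'ft_force': [-0.207, -0.767, -3.725], 'finger_gap': 19.577, 'grip_force': 54.983}
settle [562.2  33.5 129.3] [562.2  33.4 129.2]
blade tool 19859 ctr [79.6 -1.2] size [ 82.9 107.4] ang 89.7 z [13.8 14.9 16.3]
blade slope x,y (rad) [-0.0025  0.0003] z@72 15.12 tilt of tool z [-0.e+00  1.e-04 -1.e+00]
plate tool 28870 ctr [80.5 -1. ] size [100.2 100.7] ang 0.9 z [13.8 15.  16.2]
plate slopes [ 0.0032 -0.0001] x range [ 31. 130.] y [-50.6  48.5]
plate world 28870 ctr [617.2  92.3] size [100.2 100.7] ang 45.4 z [113.  114.2 115.4]
-90 base t [-63.4  64.8]
50 base t [-63.4  63.2]
base front s [-94.67537482]
lid face s None
stops 0 None
-90 base t [-64.   62.9]
-70 base t [-64.3  63. ]
-50 base t [-64.3  63. ]
-30 base t [-64.5  62.3]
-10 base t [-64.4  62.5]
10 base t [-64.5  63.1]
30 base t [-64.8  62.7]
50 base t [-64.8  62.2]
base front s [-94.83718597]
lid face s None
stops 162 [47.5 53.1]
```

Call:
play_rows(
  deltas=[-0.0015,0,0.004,0,0,0,-1,-0.0026,0,0.012,0,0,0,-1,-0.0026,0,0.022,0,0,0,-1,-0.0026,0,0.032,0,0,0,-1,-0.0026,0,0.04,0,0,0,-1,-0.0026,0,0.045,0,0,0,-1,-0.0026,0,0.047,0,0,0,-1,-0.0026,0,0.047,0,0,0,-1],
)

```text
clock: 21.6
tcp_pos: [560.7, 31.1, 81.9]
eef_rot: [-0.0, 0.92, 0.393, -0.0]
ft_force: [0.5, 0.3, -3.5]
finger_gap: 20.0
grip_force: 55.0
```

```bash
python3 - <<'E'
from m3 import *
st();shot("w17");plate("w17");base("w17")
E
```

```text
{'clock': 21.6, 'qpos': [0.164, 0.467, -0.421, 1.91, 0.255, 0.817, -1.156], 'tcp_pos': [560.675, 31.105, 81.885], 'ft_force': [0.461, 0.268, -3.544], 'finger_gap': 20.021, 'grip_force': 54.983}
settle [560.7  31.1  81.9] [560.9  31.2  82.2]
blade tool 20073 ctr [82.2 -1. ] size [113.1  89.9] ang 1.1 z [13.8 14.9 16.5]
blade slope x,y (rad) [ 0.0131 -0.0001] z@72 15.11 tilt of tool z [-4.e-04  0.e+00 -1.e+00]
plate tool 28847 ctr [80.4 -1.2] size [100.4 100.6] ang 1.2 z [14.2 15.4 16.6]
plate slopes [ 0.0038 -0.0003] x range [ 30.8 129.8] y [-50.6  48.5]
plate world 28847 ctr [615.7  90. ] size [100.4 100.6] ang 45.1 z [65.6 66.8 68. ]
-90 base t [-63.5  64.3]
-70 base t [-64.2  64.7]
-50 base t [-64.2  64.8]
-30 base t [-64.1  65. ]
-10 base t [-64.5  64.8]
10 base t [-64.8  64.7]
30 base t [-64.3  64.3]
50 base t [-63.3  63.4]
base front s [-94.40945501]
lid face s None
stops 34 [47.7 49. ]
```

Call:
play_rows(
  deltas=[0,0,0.003,0,0,0,-1,0,0,0.006,0,0,0,-1,0,0,0.008,0,0,0,-1,0,0,0.01,0,0,0,-1,0,0,0.0115,0,0,0,-1,0,0,0.013,0,0,0,-1,0,0,0.0145,0,0,0,-1,0,0,0.0145,0,0,0,-1],
)

```text
clock: 22.45
tcp_pos: [560.8, 31.1, 67.6]
eef_rot: [0.0, 0.92, 0.393, 0.0]
ft_force: [-0.4, -0.6, -1.9]
finger_gap: 19.7
grip_force: 55.0
```

```bash
python3 - <<'E'
from m3 import *
st();shot("w18");plate("w18")
E
```

```text
{'clock': 22.45, 'qpos': [0.158, 0.487, -0.413, 1.919, 0.268, 0.789, -1.167], 'tcp_pos': [560.759, 31.087, 67.584], 'ft_force': [-0.424, -0.631, -1.892], 'finger_gap': 19.749, 'grip_force': 54.983}
settle [560.8  31.1  67.6] [560.8  31.1  67.7]
blade tool 21717 ctr [82.9 -0.1] size [ 89.8 113.8] ang 90.0 z [ 9.1 10.2 22.4]
blade slope x,y (rad) [0.0587 0.0009] z@72 10.51 tilt of tool z [ 0.  0. -1.]
plate tool 30611 ctr [81.3 -1. ] size [110.6 100.4] ang 1.1 z [ 9.3 10.4 11.7]
plate slopes [0.0036 0.0003] x range [ 30.8 134.5] y [-50.5  48.5]
plate world 30611 ctr [616.3  90.5] size [110.6 100.4] ang 45.1 z [56.  57.3 58.4]
```

Call:
play_rows(
  deltas=[-0.003,0,0,0,0,0,-1,-0.01,0,0,0,0,0,-1,-0.02,-0.0004,0,0,0,0,-1,-0.032,-0.0006,0,0,0,0,-1,-0.046,-0.001,0,0,0,0,-1,-0.06,-0.0012,0,0,0,0,-1,-0.074,-0.0014,0,0,0,0,-1,-0.084,-0.0016,0,0,0,0,-1],
)

```text
clock: 23.3
tcp_pos: [500.2, -29.9, 67.6]
eef_rot: [0.0, 0.92, 0.392, -0.0]
ft_force: [-0.7, -0.3, -1.8]
finger_gap: 20.0
grip_force: 55.0
```

Call:
play_rows(
  deltas=[-0.02,-0.0004,0,0,0,0,-1,-0.04,-0.0008,0,0,0,0,-1,-0.055,-0.001,0,0,0,0,-1,-0.061,-0.0012,-0.01,0,0,0,-1,-0.061,-0.0012,-0.04,0,0,0,-1,-0.061,-0.0012,-0.08,0,0,0,-1,-0.061,-0.0012,-0.12,0,0,0,-1,-0.061,-0.0012,-0.15,0,0,0,-1],
)

```text
clock: 24.1
tcp_pos: [459.5, -71.0, 221.1]
eef_rot: [0.001, 0.92, 0.393, 0.002]
ft_force: [0.8, -0.7, -2.1]
finger_gap: 19.9
grip_force: 55.0
```

```bash
python3 - <<'E'
from m3 import *
st()
# home approach: TCP home (643.0,-100.35), tool x az from home quaternion
a=np.degrees(2*np.arctan2(.34694,.93789));print("home az",a)
go(643.0,-100.35,217,a-90)
E
```

```text
{'clock': 24.1, 'qpos': [0.455, 0.135, -0.471, 1.988, 0.071, 1.031, -0.812], 'tcp_pos': [459.481, -71.021, 221.111], 'ft_force': [0.811, -0.708, -2.114], 'finger_gap': 19.926, 'grip_force': 54.983}
home az 40.60042498696515
go [0.1056, 0.1529, 0.0048] [0.0026, -0.0026, 0.0994] len 0.186
```

Call:
play_rows(
  deltas=[0.005,0.01,0,0,0,0.01,-1,0.015,0.03,0,0,0,0.025,-1,0.03,0.06,0,0,0,0.045,-1,0.055,0.095,0.002,0,0,0.065,-1,0.08,0.125,0.004,0,0,0.085,-1,0.098,0.145,0.005,0,0,0.099,-1,0.1056,0.153,0.005,0,0,0.0994,-1,0.1056,0.153,0.005,0,0,0.0994,-1],
)

```text
clock: 24.9
tcp_pos: [642.5, -100.6, 211.2]
eef_rot: [-0.001, 0.938, 0.347, -0.0]
ft_force: [0.2, 0.8, -1.5]
finger_gap: 19.6
grip_force: 55.0
```

Call:
play_rows(
  deltas=[0,0,0.03,0,0,0,-1,0,0,0.07,0,0,0,-1,0,0,0.11,0,0,0,-1,0,0,0.14,0,0,0,-1,0,0,0.155,0,0,0,-1,0,0,0.16,0,0,0,-1,0,0,0.16,0,0,0,-1,0,0,0.16,0,0,0,-1],
)

```text
clock: 25.7
tcp_pos: [643.2, -101.3, 54.5]
eef_rot: [0.001, 0.938, 0.346, 0.001]
ft_force: [-1.2, 0.1, -2.3]
finger_gap: 19.8
grip_force: 55.0
```

```bash
python3 - <<'E'
from m3 import *
st();shot("w19");go(643.0,-100.35,28,40.6-90)
E
```

```text
{'clock': 25.7, 'qpos': [0.321, 0.619, -0.365, 1.711, 0.277, 0.859, -1.027], 'tcp_pos': [643.164, -101.326, 54.532], 'ft_force': [-1.234, 0.072, -2.284], 'finger_gap': 19.759, 'grip_force': 54.983}
settle [ 643.2 -101.3   54.5] [ 643.3 -101.3   54.6]
blade tool 16663 ctr [79.9 -1.2] size [107.8  57.8] ang 0.0 z [20.1 21.2 22.6]
blade slope x,y (rad) [ 0.0061 -0.0007] z@72 21.19 tilt of tool z [ 2.9e-03 -3.0e-04 -1.0e+00]
go [0.0004, -0.001, 0.0266] [0.0022, -0.0022, -0.0013] len 0.027
```

Call:
play_rows(
  deltas=[0.0004,-0.001,0.006,0.002,-0.002,-0.001,-1,0.0004,-0.001,0.012,0.002,-0.002,-0.001,-1,0.0004,-0.001,0.018,0.002,-0.002,-0.001,-1,0.0004,-0.001,0.022,0.002,-0.002,-0.001,-1,0.0004,-0.001,0.025,0.002,-0.002,-0.001,-1,0.0004,-0.001,0.027,0.002,-0.002,-0.001,-1,0.0004,-0.001,0.027,0.002,-0.002,-0.001,-1],
)

```text
clock: 26.45
tcp_pos: [641.2, -100.3, 27.0]
eef_rot: [-0.001, 0.938, 0.347, -0.002]
ft_force: [-7.4, -0.0, 11.2]
finger_gap: 20.0
grip_force: 55.0
```

```bash
python3 - <<'E'
from m3 import *
st();go(643.0,-100.35,27.05,40.6-90);print(Rq(env.sense()["eef_rot"]).apply([0,0,1]))
E
```

```text
{'clock': 26.45, 'qpos': [0.312, 0.654, -0.354, 1.724, 0.293, 0.82, -1.04], 'tcp_pos': [641.155, -100.297, 27.044], 'ft_force': [-7.381, -0.043, 11.164], 'finger_gap': 19.982, 'grip_force': 54.989}
go [0.0014, 0.0012, -0.0] [-0.0022, 0.003, -0.0005] len 0.002
[-3.73212712e-03 -2.99327355e-04 -9.99992991e-01]
```

Call:
play_rows(
  deltas=[0.001,0.001,-0.0005,0,0,0,-1,0.001,0.001,-0.0005,0,0,0,-1,0.001,0.001,-0.0005,0,0,0,-0.45,0.001,0.001,-0.0005,0,0,0,-0.3,0.001,0.001,-0.0005,0,0,0,-0.2,0.001,0.001,-0.0005,0,0,0,0,0.001,0.001,-0.0005,0,0,0,0,0.001,0.001,-0.0005,0,0,0,0],
)

```text
clock: 27.25
tcp_pos: [643.0, -100.3, 26.1]
eef_rot: [-0.001, 0.938, 0.347, -0.001]
ft_force: [-0.2, -0.3, 0.1]
finger_gap: 44.0
grip_force: 0.0
```

Call:
play_rows(
  deltas=[0,0,-0.01,0,0,0,0,0,0,-0.04,0,0,0,0,0,0,-0.08,0,0,0,0,0,0,-0.13,0,0,0,0,0,0,-0.18,0,0,0,0,0,0,-0.23,0,0,0,0,0,0,-0.25,0,0,0,0,0,0,-0.25,0,0,0,0],
)

```text
clock: 28.05
tcp_pos: [645.8, -100.2, 281.5]
eef_rot: [0.001, 0.938, 0.347, 0.002]
ft_force: [0.8, 0.4, 0.1]
finger_gap: 43.9
grip_force: 0.0
```

Call:
play_rows(
  deltas=[-0.03,0,-0.01,0,0,0,0,-0.07,0,-0.02,0,0,0,0,-0.12,0,-0.03,0,0,0,0,-0.15,0,-0.05,0,0,0,0,-0.15,0,-0.05,0,0,0,0,-0.15,0,-0.05,0,0,0,0,-0.15,0,-0.05,0,0,0,0],
)

```text
clock: 28.75
tcp_pos: [530.1, -196.6, 325.1]
eef_rot: [-0.001, 0.938, 0.348, -0.002]
ft_force: [-0.6, 0.6, 0.6]
finger_gap: 44.2
grip_force: 0.0
```

```bash
python3 - <<'E'
from m3 import *
st();a,P=cloud("wrist");np.savez("w20",im=a,P=P);st()
a2,P2=cloud("top");np.savez("top20",im=a2,P=P2)
save("fin",np.hstack([cv2.resize(a,(400,300)),cv2.resize(a2,(400,300))]))
for f in("w20","top20"):
    run(f);d=np.load(f+".npz");P=d["P"];b=d["im"].astype(int)
    k=(np.hypot(P[...,0]-615.6,P[...,1]-90.2)<76)&(abs(P[...,2]-58)<4)&(b[...,2]>90)&(b[...,0]-b[...,2]<20)
    k&=~((b.min(-1)>150)&(np.hypot(P[...,0]-615.6,P[...,1]-90.2)>62))
    if k.sum()>50: rect("PLATE",P[k])
    rect("mat all",P[(np.hypot(P[...,0]-698,P[...,1]+60)<90)&(abs(P[...,2]-4)<5)&(b[...,0]-b[...,2]>70)])
    base(f)
E
```

```text
{'clock': 28.75, 'qpos': [0.566, 0.231, -0.389, 1.629, 0.089, 1.303, -0.698], 'tcp_pos': [530.056, -196.582, 325.125], 'ft_force': [-0.627, 0.619, 0.567], 'finger_gap': 44.199, 'grip_force': 0.0}
{'clock': 28.8, 'qpos': [0.566, 0.231, -0.389, 1.629, 0.09, 1.304, -0.697], 'tcp_pos': [530.215, -196.436, 325.107], 'ft_force': [0.479, -0.227, 0.044], 'finger_gap': 44.164, 'grip_force': 0.0}
w20 table z 0.84
base40    2802 ctr [572.9  47.2] size [ 51.7 129.6] ang 43.0 z [36.4 38.7 40.3]
rails     218 ctr [581.8  55.1] size [13.9 99.7] ang 41.7 z [49.4 54.9 55.9]
stopsO 0
rackstops 0
rackbase 0
plate 0
platewht 0
handle    1067 ctr [ 625.  -112.9] size [78.  19.5] ang 41.2 z [76.8 79.6 81.2]
blade     1692 ctr [677.2 -69.3] size [62.5 57.8] ang 40.4 z [4.3 6.  7.6]
matyel    236 ctr [684. -78.] size [69.9 82.5] ang 45.2 z [1.8 3.3 4.7]
mat       3172 ctr [669.5 -90.4] size [105.2  90.5] ang 42.5 z [1.8 4.6 7.2]
PLATE     667 ctr [582.6  55.3] size [12.2 99. ] ang 41.6 z [55.4 57.  58.5]
mat all   252 ctr [676.8 -85.1] size [89.7 82.5] ang 45.0 z [1.6 3.3 4.7]
-90 base t [-64.   62.6]
-70 b
[... 638 characters left out ...]
[78.9 21.7] ang 41.7 z [72.4 80.5 83.4]
blade     1121 ctr [700.7 -52.2] size [118.3  60.7] ang 41.4 z [4.6 7.2 9.9]
matyel    209 ctr [705.3 -59.7] size [127.6  83.8] ang 44.3 z [1.6 4.4 7.2]
mat       1824 ctr [686.7 -41. ] size [137.  141.6] ang 44.4 z [2.2 5.8 8.5]
PLATE     1963 ctr [616.3  87.4] size [100.5  99.2] ang 45.0 z [55.9 58.3 60.7]
mat all   212 ctr [704.7 -60.2] size [129.1  83.8] ang 44.3 z [1.6 4.4 7.2]
-90 base t [-64.   61.4]
-70 base t [-64.5  61.3]
-50 base t [-65.3  61.4]
-30 base t [-66.4  61.2]
-10 base t [-64.2  61.1]
10 base t [-66.6  61.1]
30 base t [-67.4  60.9]
50 base t [-65.9  60.7]
base front s [-95.01106218]
lid face s 76.57264608866186
stops 18 [47.1 52.4]
```

View pics/fin.png

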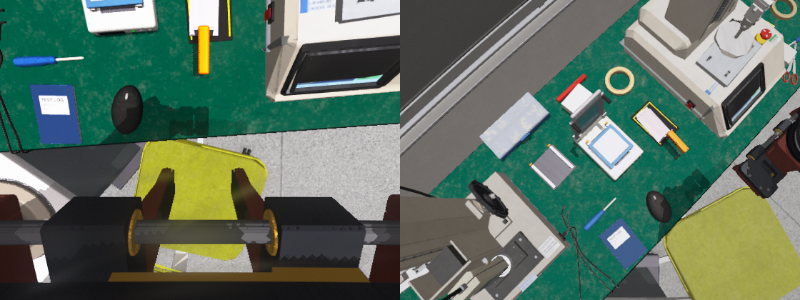

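The final view shows the plate square on the reader bed, the lid upright, the lifter back on its mat within about 1.5 mm of where it lay, and the other things in place.

```bash
python3 -c "
from station import job
print(job.close_job())"
```

```text
the job is handed in; nothing more can be done
None
```

The job is handed in at about 29 s of the 72 s allowed. The lid stands upright, the plate lies on the bed rails within about 1 mm of centre, and the lifter is back flat on its mat about 1.5 mm from where it lay.

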